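# Hang the cookie turner on the utensil rail with its S-hook

### The job

Take the S-hook with the red sleeve off the utensil rail and, holding it by the sleeve, pass its lower end up through the hole in the handle of the turner that lies on the utensil rest. Lift the turner off the rest by the hook alone, then hang hook and turner on the rail between its posts, hanging freely and swaying no more than slightly, and let go. Leave the bare hook on the rail and the mug, the bottle, the spice jar and the bowl where they are.

Things in the scene. Friction and masses are not known exactly. Their poses are not given: they have to be found in the camera images.
- rail: Steel utensil rail fixed on the counter: a round bar of 10 mm diameter along its own y, 460 mm long, axis 315 mm above the counter, between two upright posts (14 mm thick, feet 64 mm across) at y = -230 and +230 mm. Origin on the counter under the bar's middle; z up, x away from the robot.
- rail_mid (a point): Middle of the bar, on its axis. A slim light bar (30 mm wide, 480 mm long) is fixed straight above the rail, its underside 78 mm above the rail's top: a gripper pointing straight down does not fit in there.
- hook: S-hook with the red sleeve, hanging loose on the rail: 5 mm round wire in its own x-z plane, 129 mm high, 45 g. z up as it hangs, x away from the robot. Upper bend: half circle, 14 mm radius (wire's centre line) about (0,0,42) mm; lower bend: the same about (0,0,-54). Straight slanting shank from (-14,0,42) to (14,0,-54). Origin beside the sleeve's middle.
- hook_grip (a point): Middle of the red sleeve, where to grip: a block 10 mm wide along the hook's y, 14 mm deep, 34 mm long along the shank; at (-1.75,0,0) mm in the hook's frame. With the fingers closing along the hook's y and the gripper leaning 30 to 45 degrees from vertical, its body towards the hook's -x side (the robot's), it stays clear of rail and turner.
- hook_crown (a point): Top of the upper bend, wire's centre line, at (0,0,56) mm in the hook's frame; hung, 7.5 mm above the rail's axis. The bend is open below: the rail enters between shank (-x) and the bend's free end, which points down at x = +14 mm, its end 39.5 mm above the hook's origin, beyond the rail.
- hook_bend (a point): Bottom of the lower bend, wire's centre line, at (0,0,-68) mm in the hook's frame: where the turner's hole comes to hang.
- hook_tip (a point): Free end of the lower bend, pointing up on the robot's side: very end of the wire, at (-14,0,-43.5) mm in the hook's frame. It stands 22 mm above the inner bottom of the bend and 22 mm from the shank's near side.
- rest: Blue ceramic utensil rest, fixed, 118 x 84 mm: a ramp rising 22 degrees along its own x (roughly away from the robot), a lip 8 mm above the slope at its lower end, 10 mm high cheeks on both sides, 70 mm apart. Origin on the counter straight under the turner's hole, z up; the ramp spans x = -160 to -54 mm, its upper end 59 mm above the counter.
- turner: Small flat cookie turner, 180 mm long, 4 mm thick, about 110 g: slotted steel blade 75 x 60 mm, black handle 22 mm wide, red end piece 28 mm wide. Lies loose on the ramp, blade against the lip, handle rising 22 degrees and ending free 70 mm past the ramp. Origin at the hole's centre; x to the handle's end, z out of the upper face; the blade's front edge is at x = -168 mm.
- turner_hole (a point): Centre of the 15 mm through hole in the handle's red end, the turner's origin: 12 mm from the handle's end, axis along the turner's z. At the start about 83 mm above the counter, nothing beneath.
- plain_hook: A second S-hook of bare dark steel without sleeve, same shape and size, hanging empty on the same rail; bystander. Origin and axes as for hook.
- mug: Blue mug, 82 mm across, 95 mm high, standing behind the rail; bystander. Origin at the centre of its underside.
- oil: Green oil bottle, 62 mm across, 210 mm high, standing behind the rail; bystander. Origin at the centre of its underside.
- spice: Amber spice jar with red cap, 48 mm across, 95 mm high; bystander. Origin at the centre of its underside.
- bowl: White bowl, 124 mm across, 50 mm high, with a lemon in it, on the right; bystander. Origin at the centre of its underside.
There are look-alikes about, which are no part of the job. What is shaped like the rest but brown or turquoise is not meant.

How it is judged:
On the way:
1. the held hook carries the turner by its hole, clear of the rest, with the fingers off the turner (distance between turner_hole and hook_bend below 0.014 m and contact force between the fingers and hook above 0.5 N and contact force between the fingers and turner below 0.3 N and contact force between turner and rest below 0.02 N and height (world z) of turner_hole above 0.19 m and angle between turner's own x axis and vertical below 0.6 rad), for 0.3 s.
At the end, for the whole second after the job is handed in: The red-sleeved hook's crown is 0 to 15 mm above the rail's axis, within 10 mm of it in x and 200 mm of its middle, on the rail; the turner's hole is within 14 mm of the lower bend's bottom, turner within 20 degrees of plumb, off the rest, hole over 178 mm up; released, barely swaying (distance between turner_hole and hook_bend below 0.014 m and x of hook_crown in the frame of rail between -0.01 and 0.01 m and y of hook_crown in the frame of rail between -0.2 and 0.2 m and z of hook_crown in the frame of rail between 0.315 and 0.33 m and contact force between hook and rail above 0.3 N and height (world z) of turner_hole above 0.178 m and angle between turner's own x axis and vertical below 0.35 rad and contact force between turner and rest below 0.05 N and linear speed of turner below 0.12 m/s and linear speed of hook below 0.08 m/s and contact force between the fingers and hook below 0.05 N); the robot touches nothing.
It fails at once if the bare hook or a bystander is displaced (distance of any of plain_hook, mug, oil, spice, bowl from where it was at the start of the episode above 0.03 m).
It also fails if it takes over 72 s, if anything falls off the work surface, if the arm or the gripper's body presses on something with over 40 N, if the wrist force passes 120 N, or if a joint passes its speed limit or range.

### The arm

A 6-joint arm with a two-finger parallel gripper is mounted at the origin on the work surface. World frame = base frame: x ahead of the robot, y to its left, z up, the work surface at z = 0. Lengths are in m, angles in rad, forces in N, time in s.
With the tool pointing down it reaches from about 0.25 to 0.725 m from the base axis. Payload 4 kg.
Tool frame: the origin (TCP) lies on the centre line of the jaws, within the pads' length; the fingertips stand 17 mm ahead of it and the grasp point (between the pads) lies 2 mm behind it; z points along the fingers, x is the direction in which the jaws open and shut, and the axes are right-handed (so a half turn about z gives the same grasp; the last joint's range is limited). The gripper opens to 85 mm and grips with 20 to 120 N. Pads are 22 mm wide; open, the fingers measure 114 mm over their backs; the gripper's body (76 mm by 85 mm) begins 54 mm behind the grasp point. The pads swing forward as they close: fully open they stand 13 mm farther back than shut.
Start: joints at [-1.26, 0.241, 0.005, 1.335, 0, 1.571], TCP at [0.153, -0.476, 0.248] pointing down, gripper open.
Joint ranges: [-2.72, 2.72], [-1.05, 1.87], [-1.09, 1.28], [-1.99, 2.15], [-1.42, 1.44], [-3.14, 3.14]. Speed limits (rad/s): [2.79, 2.79, 3.14, 3.14, 3.14, 3.14].

### API

Orientations are given as a unit quaternion [x, y, z, w].
In Python, from workcell import bot gives the robot as it stands.
- The arm moves only by the tool jog_arm, never from a script. Its arguments are lists of equal length, an entry for each row: "jaw": the closure, from 0 (fully open) to 1 (shut); "linear": the shift along the tool's x, y, z in m, a list of three; "delta_rot": the turn, a rotation vector about the tool's x, y, z in degrees, a list of three. A call has exactly 8 rows; each row is the pose to reach, as a shift and turn from the pose commanded when the call began, along the tool's axes at that moment; what a row does not reach only later rows make up. A row lasts 1/12 s, in which the tool goes at most 41.7 mm and 7.16 degrees, less where a joint would pass 70% of its speed; a pose out of reach is approached as far as the arm can. A call with a gripper value outside its range is refused whole. The fingers move at their own pace and stop on an object; the grip force is fixed at half the most. Time passes only in rows, so rows that repeat a pose let the fingers close, or fill a call up. It gives the time, the measured TCP pose, the force and the opening at its end, in the units of the state.
- bot.get_obs(): the state, without advancing time (a new reading comes with each control period).
- bot.camera(name): name is "scene" or "top" or "wrist"; returns (picture, depth): 400x640x3 uint8, red, green, blue; 400x640 float32, m along the optical axis (not along the pixel's ray), 0 where there is no reading.
- bot.calibration(name): a dict with "fovy" (degrees; the focal length in pixels is half the picture's height over the tangent of half this angle, whatever the lens; pixels are square), "cx", "cy" (the principal point, pixels), "origin" and "orientation" of the camera in the world. Camera axes: x right, y down, z forward; pixel columns grow to the right and rows downward; lengths in m; the calibration is good to about 2 mm. A picture is of the moment at which its call begins: read the wrist's pose just before it. calibration takes no time and is no camera call; for the wrist camera it gives the pose at the moment of the call.
- bot.job_done(): hands the job in, once; it reports no verdict.
The state is a dict: "clock": time; "joint_pos": joint angles; "joint_vel": joint speeds; "tau": joint torques, N m; "eef_pos": TCP position; "tool_rot": TCP orientation; "ft_force": force on the tool from outside, world axes, zero at the start; "ft_torque": the same for the moment, N m; "grip_width": finger opening in m.
Only numpy, scipy, OpenCV 4.12 (cv2) and the standard library are available. Lean on these libraries where they do the work, as an engineer would, in place of code of your own. Each camera call takes 0.05 s, during which the arm holds its last target.

## Working session

There is one attempt and no reset: what is moved stays moved. The work goes in short steps, Python scripts to look and compute and a tool call to move; the robot and the scene stay as the last step left them, time stands still between calls to the robot, and variables do not carry over. Pictures are saved under pics/ and viewed, and the job is handed in when it is done.

Besides the shell and the picture viewer there is one more tool, called after "Request:" as a command line: name --argument value ..., lists and objects as JSON in quotes. jog_arm: Moves the arm, as the interface text tells. Its arguments: {"type":"object","properties":{"jaw":{"type":"array","items":{"type":"number"}},"linear":{"type":"array","items":{"type":"array","items":{"type":"number"}}},"delta_rot":{"type":"array","items":{"type":"array","items":{"type":"number"}}}},"required":["jaw","linear","delta_rot"]}

```bash
ls; mkdir -p pics; python3 - <<'E'
from workcell import bot
import cv2
print(bot.get_obs())
for n in ["scene","top","wrist"]:
    p,d=bot.camera(n); cv2.imwrite(f"pics/a_{n}.png",p[:,:,::-1]); import numpy as np; np.savez(f"a_{n}.npz",p=p,d=d)
    print(n,bot.calibration(n))
E
```

```text
pics
{'clock': 0.0, 'joint_pos': array([-1.25999517e+00,  2.41391578e-01,  3.75364381e-03,  1.33518987e+00,
       -4.22912481e-06,  1.57080341e+00]), 'joint_vel': array([ 8.29787460e-04, -6.86761008e-04,  1.59316977e-03, -5.49066089e-04,
       -7.65985234e-04, -8.73724521e-05]), 'tau': array([-2.01144263e-03, -3.72315824e+01,  2.52408206e+01,  1.69319753e-02,
       -5.22208794e-06, -1.53220924e-05]), 'eef_pos': array([ 0.15273247, -0.47549337,  0.24743482]), 'tool_rot': array([ 8.08026429e-01, -5.89145363e-01, -8.21992043e-04, -5.96702071e-04]), 'ft_force': array([-0.03094118,  0.15124909, -0.22112551]), 'ft_torque': array([0.01293381, 0.03844988, 0.01239629]), 'grip_width': 0.08523795071874861}
scene {'fovy': 51.67248691099229, 'cx': 321.1484689990319, 'cy': 196.87009783491231, 'origin': array([ 1.44543727, -0.53868542,  0.8542267 ]), 'orientation': array([ 0.77920193,  0.4171508 , -0.22739321, -0.40880544])}
top {'fovy': 43.911136650716756, 'cx': 316.8016117334156, 'cy': 194.7281359469749, 'origin': array([ 0.30009352, -0.02858432,  1.60494747]), 'orientation': array([ 0.7187934 , -0.68606579,  0.07801903, -0.08101119])}
wrist {'fovy': 71.92022159447363, 'cx': 318.23177338932794, 'cy': 196.29126884836646, 'origin': array([ 0.23364944, -0.44996468,  0.37278617]), 'orientation': array([ 0.79707054, -0.58058631, -0.09873248,  0.13360384])}
```

View pics/a_scene.png

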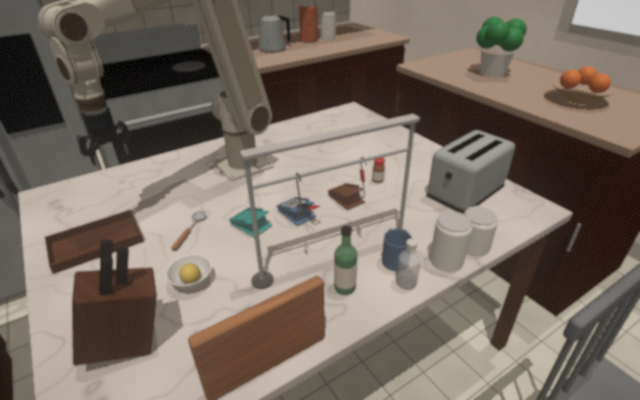

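View pics/a_top.png

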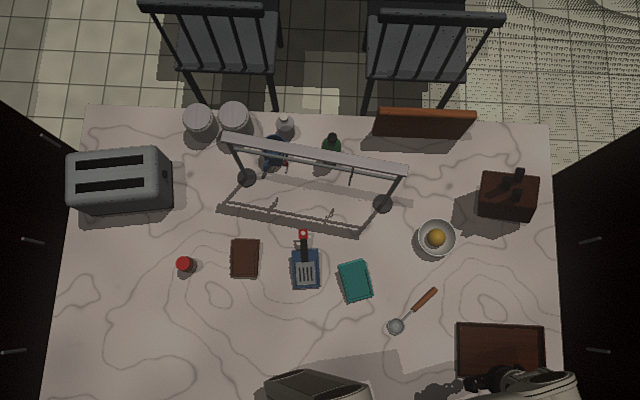

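View pics/a_wrist.png

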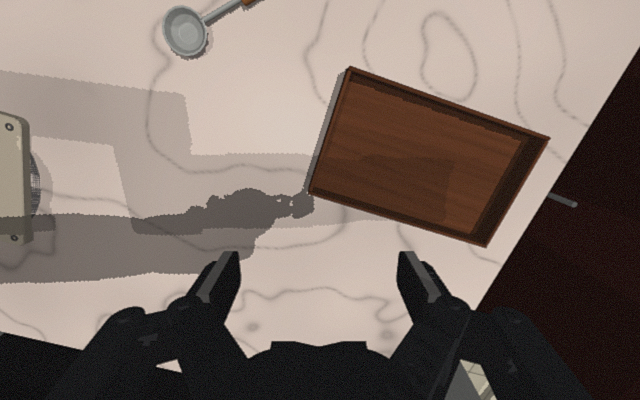

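The rail spans (255,185)–(410,150) in the scene view and the blue rest is at (297,210), with turquoise and brown decoys beside it. I'll zoom in on both views.

```bash
python3 - <<'E'
import cv2
a=cv2.imread("pics/a_scene.png"); b=cv2.imread("pics/a_top.png")
cv2.imwrite("pics/b1.png",cv2.resize(a[130:260,225:425],None,fx=4,fy=4,interpolation=cv2.INTER_CUBIC))
cv2.imwrite("pics/b2.png",cv2.resize(b[120:300,210:420],None,fx=3.3,fy=3.3,interpolation=cv2.INTER_CUBIC))
E
```

```text
(no output)
```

View pics/b1.png

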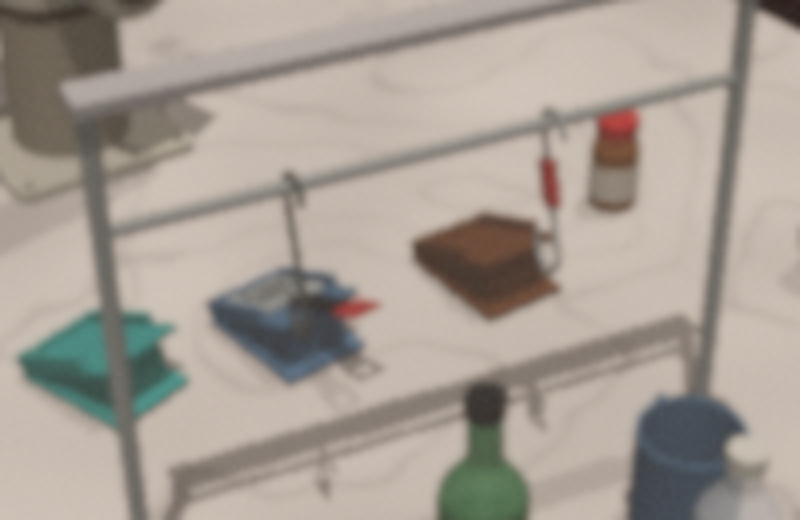

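View pics/b2.png

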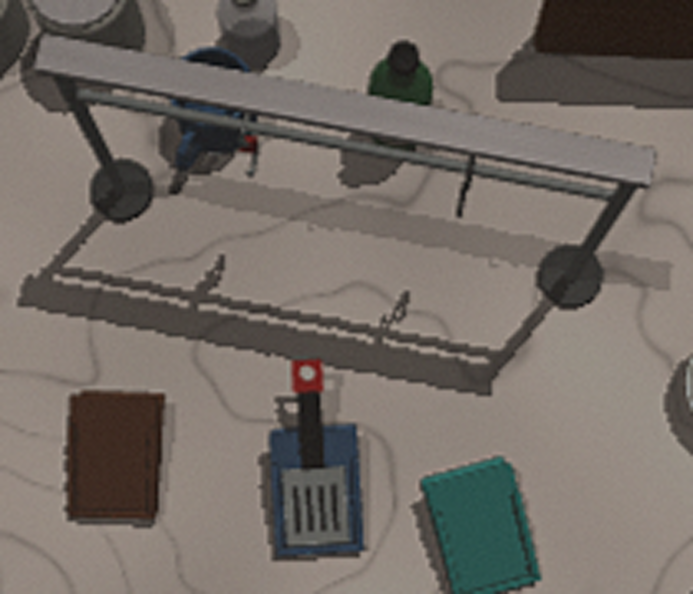

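```bash
cat > h.py <<'E'
import numpy as np, cv2
from scipy.spatial.transform import Rotation as R
def K(c): 
    return 200/np.tan(np.radians(c["fovy"])/2)
def ray(c,u,v):
    f=K(c); d=np.array([(u-c["cx"])/f,(v-c["cy"])/f,1.]); return np.array(c["origin"]),R.from_quat(c["orientation"]).apply(d)
def onz(c,u,v,z):
    o,d=ray(c,u,v); return o+d*(z-o[2])/d[2]
def dep(c,u,v,z):
    o,d=ray(c,u,v); return o+d*z
def proj(c,p):
    q=R.from_quat(c["orientation"]).inv().apply(np.array(p)-c["origin"]); f=K(c)
    return np.array([c["cx"]+f*q[0]/q[2],c["cy"]+f*q[1]/q[2]])
def tri(c1,u1,c2,u2):
    o1,d1=ray(c1,*u1);o2,d2=ray(c2,*u2)
    s=np.linalg.lstsq(np.stack([d1,-d2],1),o2-o1,rcond=None)[0]
    a=o1+s[0]*d1;b=o2+s[1]*d2
    return (a+b)/2,np.linalg.norm(a-b)
E
python3 - <<'E'
from h import *
from workcell import bot
C={n:bot.calibration(n) for n in("scene","top")}
def red(n):
    z=np.load(f"a_{n}.npz");p=z["p"];d=z["d"]
    h=cv2.cvtColor(p,cv2.COLOR_RGB2HSV)
    m=(((h[...,0]<8)|(h[...,0]>172))&(h[...,1]>130)&(h[...,2]>60)).astype(np.uint8)
    k,l,s,c=cv2.connectedComponentsWithStats(m)
    for i in range(1,k):
        if s[i,4]>4:
            zz=np.median(d[l==i]); print(n,s[i],c[i].round(1),dep(C[n],*c[i],zz).round(4))
red("top");red("scene")
# feet in top image, crop coordinates/3.3 + offset
for (u,v) in [(121,190),(570,275)]:
    print("foot",onz(C["top"],210+u/3.3,120+v/3.3,0.005).round(4))
for (u,v) in [(85,95),(612,193)]:
    print("bar top",onz(C["top"],210+u/3.3,120+v/3.3,0.315).round(4))
for (u,v) in [(112,230),(730,82)]:
    print("bar scene",onz(C["scene"],225+u/4,130+v/4,0.315).round(4))
d=np.load("a_scene.npz");dd=d["d"]
hb=(218+0,0)
print("hole",onz(C["top"],210+307/3.3,120+373/3.3,0.083).round(4))
E
```

```text
top [284 161   4   2   6] [285.5 161.5] [0.6936 0.0754 0.2824]
top [299 229   9  10  66] [302.8 233.8] [0.523  0.0235 0.0825]
top [176 256  14  15 161] [182.6 263. ] [0.4154 0.3817 0.0952]
scene [375 158   9   8  55] [379.2 161.5] [0.4282 0.3764 0.0915]
scene [361 172   2   8   9] [361.9 175.1] [0.6978 0.0751 0.2702]
scene [309 206   7   2  12] [312.  206.5] [0.5193 0.0215 0.0815]
foot [0.7144 0.2232 0.005 ]
foot [ 0.6477 -0.2315  0.005 ]
bar top [0.7136 0.2104 0.315 ]
bar top [ 0.6503 -0.2253  0.315 ]
bar scene [ 0.6521 -0.2233  0.315 ]
bar scene [0.7229 0.2123 0.315 ]
hole [0.5254 0.023  0.083 ]
```

```bash
python3 - <<'E'
from h import *
from workcell import bot
o=bot.get_obs(); w=bot.calibration("wrist"); T=R.from_quat(o["tool_rot"])
print("cam in tool",T.inv().apply(w["origin"]-o["eef_pos"]).round(4),(T.inv()*R.from_quat(w["orientation"])).as_matrix().round(3))
c=bot.calibration("top")
z=np.load("a_top.npz");p,d=z["p"],z["d"];h=cv2.cvtColor(p,cv2.COLOR_RGB2HSV)
def comp(m,name,amin=15):
    k,l,s,cc=cv2.connectedComponentsWithStats(m.astype(np.uint8))
    for i in range(1,k):
        if s[i,4]>=amin:
            ys,xs=np.where(l==i); P=np.array([dep(c,x,y,d[y,x]) for x,y in zip(xs,ys)])
            print(name,s[i],"mean",P.mean(0).round(3),"top",np.percentile(P[:,2],95).round(3),"x",P[:,0].min().round(3),P[:,0].max().round(3),"y",P[:,1].min().round(3),P[:,1].max().round(3))
blue=(h[...,0]>100)&(h[...,0]<125)&(h[...,1]>90); comp(blue,"blue")
gr=(h[...,0]>45)&(h[...,0]<75)&(h[...,1]>90); comp(gr,"green")
# blue rest outer rect: project pixels height; minAreaRect in the ground plane
k,l,s,cc=cv2.connectedComponentsWithStats(blue.astype(np.uint8))
ys,xs=np.where(blue&(np.arange(400)[:,None]>220)); P=np.array([dep(c,x,y,d[y,x])[:2] for x,y in zip(xs,ys)]).astype(np.float32)
print(cv2.minAreaRect(P*1000))
# blade + handle pixels: points above ramp
cv2.imwrite("pics/c.png",cv2.resize(p[225:295,270:340,::-1],None,fx=8,fy=8,interpolation=cv2.INTER_CUBIC))
dk=(h[...,2]<50); dk[:230]=0;dk[262:]=0;dk[:,:295]=0;dk[:,315:]=0
ys,xs=np.where(dk);P=np.array([dep(c,x,y,d[y,x]) for x,y in zip(xs,ys)]);P=P[P[:,2]>.045]
print(len(P),P.mean(0),cv2.fitLine(P[:,:2].astype(np.float32),cv2.DIST_HUBER,0,.01,.01).ravel())
E
```

```text
cam in tool [ 1.000e-04 -8.480e-02 -1.252e-01] [[ 1.     0.001 -0.   ]
 [-0.001  0.945  0.328]
 [ 0.001 -0.328  0.945]]
blue [266 151  12   4  17] mean [0.805 0.146 0.007] top 0.011 x 0.801 0.81 y 0.127 0.165
blue [312 249   6  11  22] mean [ 0.472 -0.019  0.044] top 0.06 x 0.45 0.486 y -0.024 -0.006
blue [309 255   7   6  19] mean [ 0.452 -0.008  0.05 ] top 0.057 x 0.447 0.462 y -0.018 0.002
blue [309 275  11  12  28] mean [ 0.377 -0.025  0.027] top 0.037 x 0.368 0.402 y -0.034 -0.003
blue [298 286  10   2  15] mean [0.366 0.019 0.022] top 0.029 x 0.363 0.367 y 0.004 0.032
((365.1175537109375, -509.89801025390625), (1143.84716796875, 142.81378173828125), 84.24870300292969)
157 [0.47299441 0.01865988 0.07252139] [0.9874545  0.15790413 0.47299442 0.01865988]
```

View pics/c.png

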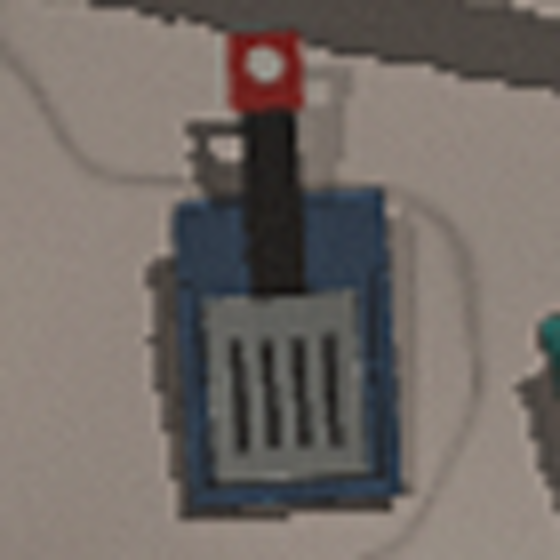

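```bash
python3 - <<'E'
from h import *
from workcell import bot
c=bot.calibration("top")
f=lambda x,y,z:onz(c,270+(x+.5)/8-.5,225+(y+.5)/8-.5,z)
H=f(265,62,.084);B=f(294,478,.022);M=f(275,292,.05)
for a in(H,B,M):print(a.round(4))
for a in (B,M):
    v=H-a;print(np.degrees(np.arctan2(v[1],v[0])),np.hypot(*v[:2]))
E
```

```text
[0.5274 0.0241 0.084 ]
[0.3726 0.0062 0.022 ]
[0.4424 0.0167 0.05  ]
6.609008206974775 0.15583638771020472
5.0340648171041 0.08539179968034054
```

```bash
cat >> h.py <<'E'
def orient(psi,lean,tilt=0):
    p=np.radians(psi);l=np.radians(lean);h=np.array([np.cos(p),np.sin(p),0]);Z=np.array([0,0,1.])
    z=h*np.sin(l)-Z*np.cos(l);y=h*np.cos(l)+Z*np.sin(l);x=np.cross(y,z)
    return R.from_matrix(np.stack([x,y,z],1))
def delta(o,P,Rt):
    T=R.from_quat(o["tool_rot"])
    return (T.inv().apply(np.array(P)-o["eef_pos"])*1000).round(1),np.degrees((T.inv()*Rt).as_rotvec()).round(2)
def st(o):
    T=R.from_quat(o["tool_rot"]).as_matrix();z=T[:,2];x=T[:,0]
    print("t",round(o["clock"],2),"p",o["eef_pos"].round(4),"lean",np.degrees(np.arccos(-z[2])).round(2),"psi",np.degrees(np.arctan2(z[1],z[0])).round(2),"xroll",np.degrees(np.arctan2(x[2],np.hypot(x[0],x[1]))).round(2),"q6",o["joint_pos"].round(3),"F",o["ft_force"].round(2),"w",round(o["grip_width"],4))
E
python3 - <<'E'
from h import *
from workcell import bot
o=bot.get_obs();st(o)
Rt=orient(-8.35,40);g=np.array([.694,.0755,.2665]);P=g-.13*Rt.as_matrix()[:,2];print(P)
print(delta(o,P,Rt))
E
```

```text
t 0.15 p [ 0.1528 -0.4756  0.2476] lean 0.09 psi 108.28 xroll -0.09 q6 [-1.26   0.241  0.004  1.335 -0.     1.571] F [-0.13 -0.22 -0.18] w 0.0853
[0.61132342 0.0876349  0.36608578]
(array([-396.2, -608.8, -117.8]), array([ -12.43,   53.03, -145.62]))
```

Request:
jog_arm --jaw '[0,0,0,0,0,0,0,0]' --linear '[[-0.015,-0.025,-0.015],[-0.03,-0.05,-0.03],[-0.05,-0.075,-0.045],[-0.065,-0.1,-0.06],[-0.08,-0.125,-0.075],[-0.1,-0.15,-0.09],[-0.115,-0.175,-0.105],[-0.13,-0.2,-0.12]]' --delta_rot '[[0,0,-7],[0,0,-14],[0,0,-21],[0,0,-28],[0,0,-35],[0,0,-42],[0,0,-49],[0,0,-55]]'

```text
clock: 0.82
eef_pos: [0.304, -0.2896, 0.369]
tool_rot: [0.989, -0.147, -0.0, -0.0]
ft_force: [1.0, -0.0, 0.1]
grip_width: 0.0855
```

```bash
cat > d.py <<'E'
import sys
from h import *
from workcell import bot
o=bot.get_obs();st(o)
E
cat > d1.py <<'E'
from h import *
from workcell import bot
o=bot.get_obs();st(o)
Rt=orient(-8.35,40);g=np.array([.694,.0755,.2665]);P=g-.13*Rt.as_matrix()[:,2]
print(delta(o,P,Rt))
E
python3 d1.py
```

```text
t 0.82 p [ 0.304  -0.2896  0.369 ] lean 0.01 psi 128.5 xroll -0.01 q6 [-0.761  0.059  0.099  1.611  0.     1.104] F [ 1.03 -0.02  0.13] w 0.0855
(array([ 184.6, -450.2,    2.9]), array([-29.5 ,  34.24, -94.06]))
```

Request:
jog_arm --jaw '[0,0,0,0,0,0,0,0]' --linear '[[0.01,-0.03,0],[0.02,-0.06,0],[0.035,-0.085,0],[0.045,-0.11,0],[0.06,-0.14,0],[0.07,-0.17,0],[0.08,-0.2,0],[0.09,-0.22,0]]' --delta_rot '[[0,0,-7],[0,0,-14],[0,0,-21],[0,0,-28],[0,0,-35],[0,0,-42],[0,0,-49],[0,0,-55]]'

```text
clock: 1.48
eef_pos: [0.4554, -0.1052, 0.368]
tool_rot: [0.945, 0.328, -0.0, -0.0]
ft_force: [-0.5, -0.4, 0.7]
grip_width: 0.0855
```

```bash
python3 d1.py
```

```text
t 1.48 p [ 0.4554 -0.1052  0.368 ] lean 0.05 psi 121.75 xroll 0.01 q6 [-2.270e-01  1.570e-01  2.080e-01  1.623e+00  1.000e-03  6.760e-01] F [-0.49 -0.43  0.71] w 0.0855
(array([241.8, -54.9,   2. ]), array([-38.09,  15.11, -41.6 ]))
```

Request:
jog_arm --jaw '[0,0,0,0,0,0,0,0]' --linear '[[0.03,-0.007,0],[0.06,-0.014,0],[0.09,-0.02,0],[0.12,-0.027,0],[0.15,-0.034,0],[0.18,-0.04,0],[0.21,-0.048,0.001],[0.242,-0.055,0.002]]' --delta_rot '[[-4.6,1.8,-5],[-9.2,3.7,-10],[-13.8,5.5,-15],[-18.4,7.3,-20],[-23,9.1,-25.1],[-27.6,11,-30.2],[-32.2,12.8,-35.2],[-36.8,14.6,-40.2]]'

```text
clock: 2.15
eef_pos: [0.6122, 0.086, 0.3668]
tool_rot: [0.722, 0.606, 0.217, 0.253]
ft_force: [0.0, -0.2, -0.4]
grip_width: 0.0856
```

```bash
python3 d1.py; python3 - <<'E'
from workcell import bot
import cv2,numpy as np
c=bot.calibration("wrist");p,d=bot.camera("wrist");np.savez("w1.npz",p=p,d=d,**c);cv2.imwrite("pics/w1.png",p[:,:,::-1])
E
python3 d1.py
```

```text
t 2.15 p [0.6122 0.086  0.3668] lean 38.98 psi -9.45 xroll 0.38 q6 [ 0.26   0.006 -0.176  0.754 -0.262  0.349] F [ 0.01 -0.17 -0.41] w 0.0856
(array([ 1.5, -1.3, -0.2]), array([-1.01,  0.71, -1.45]))
t 2.2 p [0.6131 0.0895 0.3638] lean 39.01 psi -8.97 xroll 0.41 q6 [ 0.264  0.009 -0.181  0.744 -0.26   0.346] F [-0.3   3.   -1.41] w 0.085
(array([-2.1,  0.3, -2.7]), array([-0.99,  0.4 , -1.13]))
```

View pics/w1.png

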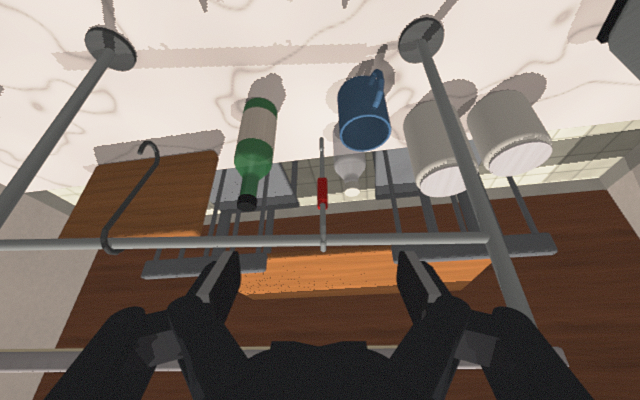

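Choosing among look-alikes. Red items: sleeved hook (322,195 wrist), mug, orange board. Hooks: the sleeved one at (322,195) and the bare one at (130,200). The sleeved hook is the one I want. I'll measure it now that the arm has settled.

```bash
cat > meas.py <<'E'
from h import *
from workcell import bot
def look(name):
    c=bot.calibration("wrist");p,d=bot.camera("wrist");np.savez(name+".npz",p=p,d=d,**c);cv2.imwrite("pics/"+name+".png",p[:,:,::-1]);return c,p,d
def redmask(p):
    h=cv2.cvtColor(p,cv2.COLOR_RGB2HSV)
    return ((((h[...,0]<6)|(h[...,0]>173))&(h[...,1]>150)&(h[...,2]>70))).astype(np.uint8)
E
python3 - <<'E'
from meas import *
o=bot.get_obs();st(o)
c,p,d=look("w2"); m=redmask(p)
k,l,s,cc=cv2.connectedComponentsWithStats(m)
for i in range(1,k):
    if s[i,4]>30:
        ys,xs=np.where(l==i); zz=np.median(d[l==i]); print(s[i],cc[i],dep(c,*cc[i],zz).round(4), zz)
cv2.imwrite("pics/w2c.png",cv2.resize(p[120:270,230:410,::-1],None,fx=4,fy=4,interpolation=cv2.INTER_CUBIC))
# rail points by depth
for u in(60,200,280,400,470):
    col=d[225:262,u]; v=225+np.argmin(np.where(col>0,col,9)); print("rail",u,v,dep(c,u,v,d[v,u]).round(4))
st(bot.get_obs())
E
```

```text
t 2.2 p [0.6131 0.0895 0.3638] lean 39.01 psi -8.97 xroll 0.41 q6 [ 0.264  0.009 -0.181  0.744 -0.26   0.346] F [-0.3   3.   -1.41] w 0.085
[313 180  10  32 264] [317.35227273 193.92045455] [0.685  0.0776 0.2697] 0.25707313
rail 60 250 [ 0.6584 -0.1439  0.3192]
rail 200 245 [ 0.6747 -0.0232  0.317 ]
rail 280 244 [0.6852 0.0448 0.3169]
rail 400 253 [0.6135 0.1328 0.3572]
rail 470 243 [0.7086 0.2046 0.3185]
t 2.25 p [0.6112 0.0872 0.3631] lean 38.61 psi -9.38 xroll 0.38 q6 [ 0.262  0.009 -0.179  0.754 -0.26   0.351] F [-0.38 -0.78 -0.84] w 0.0856
```

View pics/w2c.png

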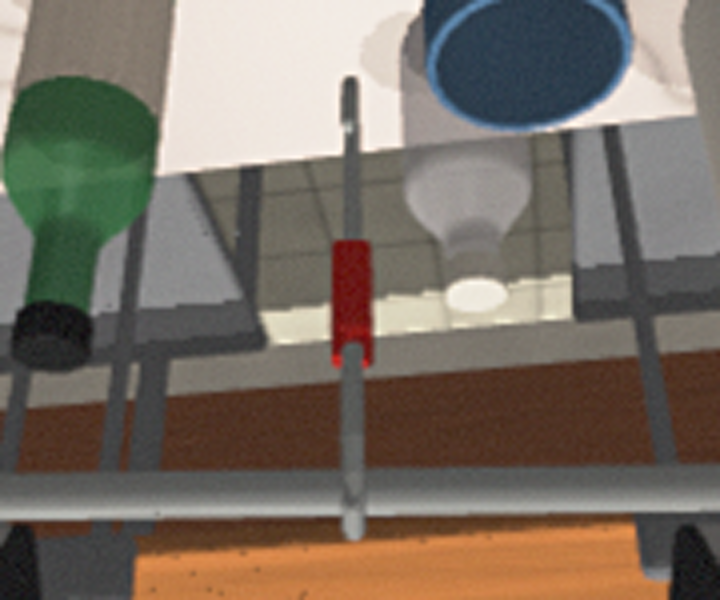

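```bash
cat > d2.py <<'E'
import sys
from h import *
from workcell import bot
o=bot.get_obs();st(o)
# args: x y z psi lean back  -> grasp point target, TCP = g+2mm z - back
x,y,z,psi,lean,back=map(float,sys.argv[1:7])
Rt=orient(psi,lean);P=np.array([x,y,z])+(.002-back)*Rt.as_matrix()[:,2]
print(*delta(o,P,Rt))
E
python3 d2.py .692 .077 .267 -8.35 40 .04
```

```text
t 2.25 p [0.6112 0.0872 0.3631] lean 38.61 psi -9.38 xroll 0.38 q6 [ 0.262  0.009 -0.179  0.754 -0.26   0.351] F [-0.38 -0.78 -0.84] w 0.0856
[ 2.7  2.7 87.9] [-1.38  0.66 -1.41]
```

Request:
jog_arm --jaw '[0,0,0,0,0,0,0,0]' --linear '[[0,0,0.01],[0.001,0.001,0.03],[0.002,0.002,0.05],[0.003,0.003,0.07],[0.003,0.003,0.082],[0.003,0.003,0.088],[0.003,0.003,0.088],[0.003,0.003,0.088]]' --delta_rot '[[-0.3,0,-0.3],[-0.6,0.2,-0.6],[-1,0.4,-1],[-1.3,0.6,-1.3],[-1.3,0.6,-1.3],[-1.3,0.6,-1.3],[-1.3,0.6,-1.3],[-1.3,0.6,-1.3]]'

```text
clock: 2.92
eef_pos: [0.6692, 0.0773, 0.2998]
tool_rot: [0.714, 0.611, 0.223, 0.259]
ft_force: [-0.4, -0.4, 0.3]
grip_width: 0.0856
```

```bash
python3 d2.py .692 .077 .267 -8.35 40 0; python3 - <<'E'
from meas import *
c,p,d=look("w3");m=redmask(p)
k,l,s,cc=cv2.connectedComponentsWithStats(m)
for i in range(1,k):
    if s[i,4]>30:
        zz=np.median(d[l==i]); print(s[i],cc[i],dep(c,*cc[i],zz).round(4), zz)
st(bot.get_obs())
E
```

```text
t 2.92 p [0.6692 0.0773 0.2998] lean 40.03 psi -8.75 xroll 0.09 q6 [ 0.213  0.135 -0.225  0.545 -0.232  0.288] F [-0.37 -0.37  0.32] w 0.0856
[ 3.2 -3.9 41.6] [ 0.03  0.26 -0.45]
[315 206  16  50 694] [322.28674352 229.37608069] [0.6851 0.0777 0.2695] 0.17432886
t 2.97 p [0.6693 0.0775 0.3006] lean 40.1 psi -8.7 xroll 0.12 q6 [ 0.213  0.135 -0.225  0.545 -0.232  0.287] F [-0.48 -0.14 -0.12] w 0.0851
```

View pics/w3.png

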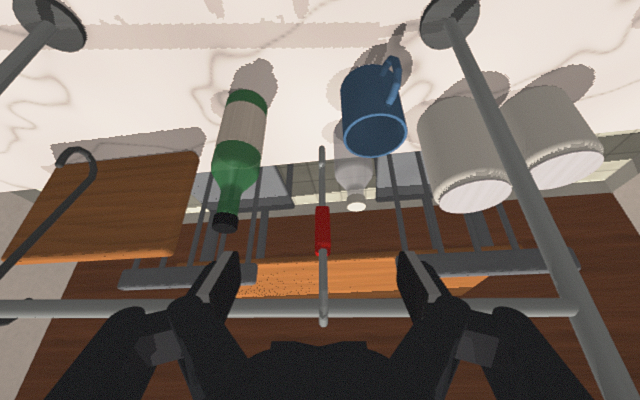

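```bash
python3 d2.py .692 .0772 .2672 -8.35 40 0
```

```text
t 2.97 p [0.6693 0.0775 0.3006] lean 40.1 psi -8.7 xroll 0.12 q6 [ 0.213  0.135 -0.225  0.545 -0.232  0.287] F [-0.48 -0.14 -0.12] w 0.0851
[ 3.2 -4.4 42. ] [ 0.1   0.22 -0.45]
```

Request:
jog_arm --jaw '[0,0,0,0,0,0,0.3,0.5]' --linear '[[0.001,-0.001,0.01],[0.002,-0.002,0.02],[0.003,-0.003,0.03],[0.003,-0.004,0.037],[0.003,-0.004,0.041],[0.003,-0.004,0.042],[0.003,-0.004,0.042],[0.003,-0.004,0.042]]' --delta_rot '[[0,0,0],[0,0,-0.2],[0,0.2,-0.4],[0,0.2,-0.4],[0,0.2,-0.4],[0,0.2,-0.4],[0,0.2,-0.4],[0,0.2,-0.4]]'

```text
clock: 3.63
eef_pos: [0.6935, 0.0769, 0.265]
tool_rot: [0.711, 0.614, 0.224, 0.259]
ft_force: [0.3, 0.5, 0.2]
grip_width: 0.064
```

```bash
python3 d2.py .692 .0772 .2672 -8.35 40 0; python3 - <<'E'
from meas import *
c,p,d=look("w4");m=redmask(p)
k,l,s,cc=cv2.connectedComponentsWithStats(m)
for i in range(1,k):
    if s[i,4]>30:
        zz=np.median(d[l==i]); print(s[i],cc[i],dep(c,*cc[i],zz).round(4), zz)
st(bot.get_obs())
E
```

```text
t 3.63 p [0.6935 0.0769 0.265 ] lean 40.06 psi -8.39 xroll -0.01 q6 [ 0.2    0.207 -0.234  0.461 -0.221  0.27 ] F [0.31 0.51 0.19] w 0.064
[ 0.1  0.3 -0.7] [ 0.06  0.03 -0.02]
[ 307  240   20   69 1205] [316.70290456 272.04149378] [0.6852 0.0776 0.2684] 0.13644856
t 3.68 p [0.6935 0.0769 0.2653] lean 40.09 psi -8.38 xroll -0.0 q6 [ 0.2    0.206 -0.234  0.461 -0.221  0.27 ] F [-0.54  1.02  0.41] w 0.0567
```

View pics/w4.png

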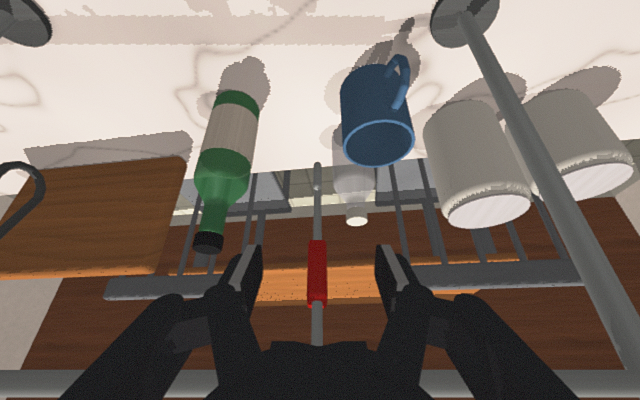

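The sleeve at (317,272) is centred between the fingers, so I'm closing.

Request:
jog_arm --jaw '[0.6,0.7,0.8,0.9,1,1,1,1]' --linear '[[0,0,0],[0,0,0],[0,0,0],[0,0,0],[0,0,0],[0,0,0],[0,0,0],[0,0,0]]' --delta_rot '[[0,0,0],[0,0,0],[0,0,0],[0,0,0],[0,0,0],[0,0,0],[0,0,0],[0,0,0]]'

```text
clock: 4.35
eef_pos: [0.6935, 0.0769, 0.2652]
tool_rot: [0.711, 0.614, 0.224, 0.259]
ft_force: [-1.0, -0.2, 1.4]
grip_width: 0.0089
```

```bash
python3 - <<'E'
from meas import *
st(bot.get_obs())
c,p,d=look("w5")
st(bot.get_obs())
E
```

```text
t 4.35 p [0.6935 0.0769 0.2652] lean 40.09 psi -8.39 xroll -0.01 q6 [ 0.2    0.206 -0.234  0.461 -0.221  0.27 ] F [-0.97 -0.23  1.4 ] w 0.0089
t 4.4 p [0.6935 0.0769 0.2652] lean 40.09 psi -8.39 xroll -0.01 q6 [ 0.2    0.206 -0.234  0.461 -0.221  0.27 ] F [-0.81 -0.76  0.76] w 0.0091
```

View pics/w5.png

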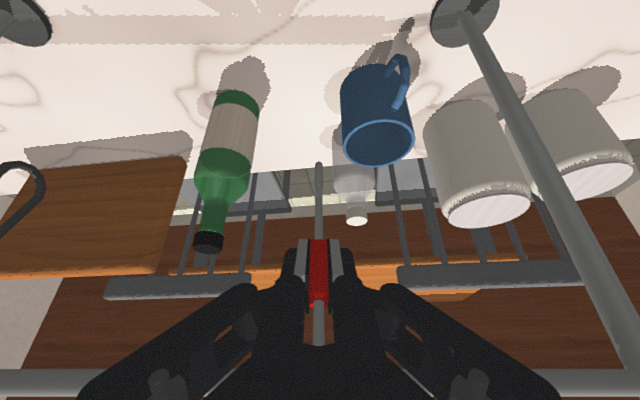

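Request:
jog_arm --jaw '[1,1,1,1,1,1,1,1]' --linear '[[0.0,0.004,-0.005],[0.0,0.01,-0.012],[0.0,0.016,-0.019],[0.0,0.016,-0.019],[0.0,0.005,-0.028],[0.0,-0.01,-0.041],[0.0,-0.025,-0.054],[0.0,-0.035,-0.062]]' --delta_rot '[[0,0,0],[0,0,0],[0,0,0],[0,0,0],[0,0,0],[0,0,0],[0,0,0],[0,0,0]]'

```text
clock: 5.07
eef_pos: [0.6263, 0.0868, 0.2904]
tool_rot: [0.711, 0.614, 0.224, 0.259]
ft_force: [0.1, -0.9, -0.1]
grip_width: 0.009
```

```bash
python3 - <<'E'
from meas import *
st(bot.get_obs())
c,p,d=look("w6")
st(bot.get_obs())
E
```

```text
t 5.07 p [0.6263 0.0868 0.2904] lean 40.09 psi -8.36 xroll 0.0 q6 [ 0.251  0.064 -0.331  0.515 -0.251  0.31 ] F [ 0.06 -0.91 -0.13] w 0.009
t 5.12 p [0.6247 0.087  0.29  ] lean 40.0 psi -8.33 xroll -0.01 q6 [ 0.252  0.062 -0.334  0.517 -0.251  0.31 ] F [-2.88 -0.65 -1.1 ] w 0.0089
```

View pics/w6.png

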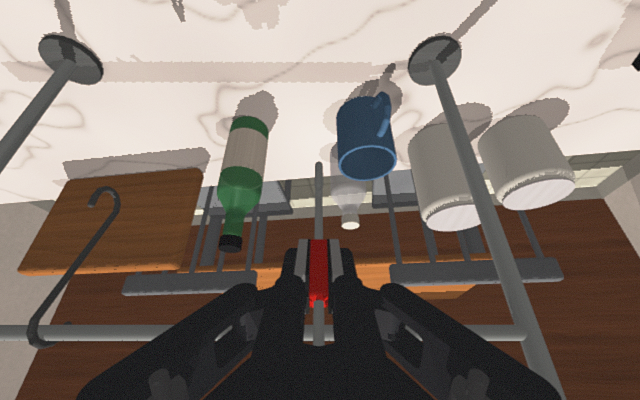

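```bash
cat >> h.py <<'E'
Rg=orient(-8.39,40.09); Pg=np.array([.6935,.0769,.2652])
Hh=np.array([np.cos(np.radians(-8.35)),np.sin(np.radians(-8.35)),0])
def hk(p): # hook-frame point -> tool frame
    O=np.array([.6938,.0769,.2665]); L=np.cross([0,0,1],Hh)
    w=O+Hh*p[0]+L*p[1]+np.array([0,0,p[2]]); return Rg.inv().apply(w-Pg)
TIP=hk([-.014,0,-.0435]);BEND=hk([0,0,-.068]);CROWN=hk([0,0,.056]);ORG=hk([0,0,0])
E
python3 - <<'E'
from h import *
z=np.load("w5.npz");c={k:z[k] for k in("fovy","cx","cy","origin","orientation")}
T=lambda p:Rg.apply(p)+Pg
for n,p in(("tip",TIP),("bend",BEND),("org",hk([-.00875,0,0])),("sl_lo",hk([.003-.007,0,-.016]))):print(n,p.round(4),proj(c,T(p)).round(1))
cv2.imwrite("pics/w5c.png",cv2.resize(z["p"][140:260,270:370,::-1],None,fx=5,fy=5,interpolation=cv2.INTER_CUBIC))
d=z["d"];print(d[155:240:6,318].round(3))
for v in(165,168,172): print(v,dep(c,318.5,v,d[v,318]).round(4))
E
```

```text
tip [ 0.     -0.0377  0.0235] [317.8 188.5]
bend [ 0.     -0.0427  0.0512] [317.9 168.4]
org [ 0.     -0.0056 -0.0064] [317.8 267.7]
sl_lo [ 0.     -0.0123  0.0089] [317.8 241.1]
[0.479 0.493 0.163 0.159 0.158 0.156 0.186 0.183 0.181 0.175 0.172 0.167
 0.165 0.161 0.153]
165 [0.5504 0.0982 0.3067]
168 [0.68   0.0793 0.2087]
172 [0.6795 0.0794 0.212 ]
```

View pics/w5c.png

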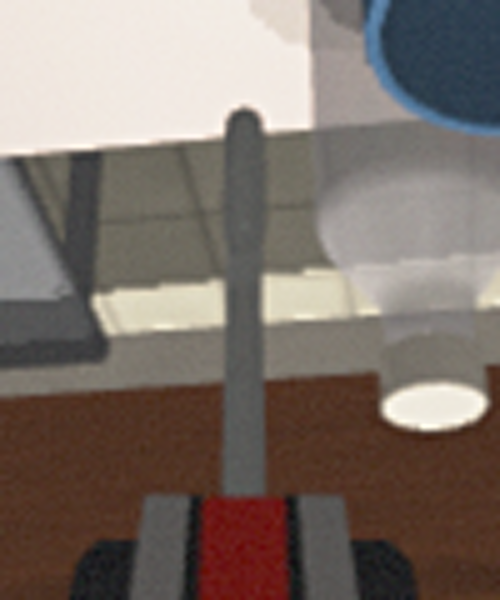

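```bash
cat > d3.py <<'E'
# target tip position rel. hole along turner dir (mm), lateral, world z(mm); psi, lean
import sys
from h import *
from workcell import bot
from hole import HOLE
a,b,z,psi,lean=map(float,sys.argv[1:6])
o=bot.get_obs();st(o)
T=R.from_quat(o["tool_rot"]); tip=T.apply(TIP)+o["eef_pos"]; 
t=np.array([np.cos(np.radians(psi)),np.sin(np.radians(psi)),0]);l=np.cross([0,0,1],t)
e=tip-HOLE; print("tip now",tip.round(4),"rel",(e@t*1000).round(1),(e@l*1000).round(1),(tip[2]*1000).round(1))
Rt=orient(psi,lean)
W=np.array([HOLE[0],HOLE[1],0])+t*a/1000+l*b/1000;W[2]=z/1000
P=W-Rt.apply(TIP)
print("P",P.round(4),*delta(o,P,Rt))
E
echo 'import numpy as np
HOLE=np.array([.5265,.0238,.083])' > hole.py
python3 d3.py 45 0 110 6 40
```

```text
t 5.12 p [0.6247 0.087  0.29  ] lean 40.0 psi -8.33 xroll -0.01 q6 [ 0.252  0.062 -0.334  0.517 -0.251  0.31 ] F [-2.88 -0.65 -1.1 ] w 0.0089
tip now [0.611  0.089  0.2478] rel 90.9 56.0 247.8
P [0.585  0.0299 0.1522] [ -62.2 -112.4   85.6] [ -0.     9.21 -10.96]
```

Request:
jog_arm --jaw '[1,1,1,1,1,1,1,1]' --linear '[[-0.005,-0.01,0.007],[-0.015,-0.028,0.021],[-0.027,-0.048,0.037],[-0.039,-0.07,0.053],[-0.05,-0.09,0.068],[-0.058,-0.105,0.08],[-0.062,-0.112,0.086],[-0.062,-0.112,0.086]]' --delta_rot '[[0,0.7,-1],[0,2.2,-2.6],[0,4,-4.7],[0,5.7,-6.8],[0,7.4,-8.8],[0,8.6,-10.2],[0,9.2,-11],[0,9.2,-11]]'

```text
clock: 5.78
eef_pos: [0.5864, 0.0281, 0.1489]
tool_rot: [0.63, 0.698, 0.252, 0.228]
ft_force: [-0.8, 0.2, -1.1]
grip_width: 0.009
```

```bash
python3 d3.py 45 0 110 6 40; python3 - <<'E'
from meas import *
c,p,d=look("w7")
st(bot.get_obs())
E
```

```text
t 5.78 p [0.5864 0.0281 0.1489] lean 39.74 psi 5.78 xroll -0.04 q6 [ 0.024  0.138 -0.687  0.054  0.049 -0.06 ] F [-0.77  0.2  -1.07] w 0.009
tip now [0.5725 0.0267 0.1068] rel 46.0 -1.9 106.8
P [0.585  0.0299 0.1522] [ 2.   1.2 -3.3] [-0.26  0.14 -0.1 ]
t 5.83 p [0.588  0.0288 0.1511] lean 39.95 psi 5.8 xroll -0.04 q6 [ 0.025  0.137 -0.684  0.054  0.049 -0.059] F [-0.35 -0.26 -0.37] w 0.0093
```

View pics/w7.png

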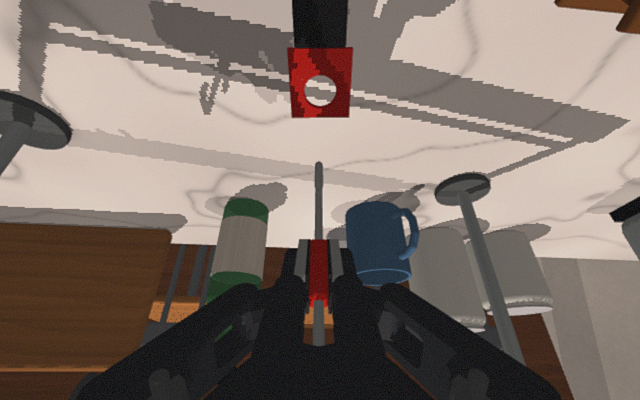

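The red end with the hole is clear at (320,90), and the hook tip is around (318,188) behind the bend. Next I'll measure the hole.

```bash
cat > mh.py <<'E'
import sys
from meas import *
st(bot.get_obs())
c,p,d=look(sys.argv[1]); m=redmask(p); m[220:]=0
ct,hi=cv2.findContours(m,cv2.RETR_CCOMP,cv2.CHAIN_APPROX_NONE)
i=max(range(len(ct)),key=lambda i:cv2.contourArea(ct[i]) if hi[0][i][3]<0 else 0)
mm=np.zeros_like(m);cv2.drawContours(mm,ct,i,1,-1);mm=cv2.erode(mm&m,np.ones((3,3)))
ys,xs=np.where(mm>0);P=np.array([dep(c,x,y,d[y,x]) for x,y in zip(xs,ys)])
cen=P.mean(0);U,S,V=np.linalg.svd(P-cen,full_matrices=False);n=V[2]*np.sign(V[2][2])
P2=P[abs((P-cen)@n)<.003];cen=P2.mean(0);n=np.linalg.svd(P2-cen,full_matrices=False)[2][2];n*=np.sign(n[2])
hs=[j for j in range(len(ct)) if hi[0][j][3]==i];j=max(hs,key=lambda j:cv2.contourArea(ct[j]))
def onpl(u,v):
    o,r=ray(c,u,v);return o+r*((cen-o)@n)/(r@n)
Q=np.array([onpl(*q[0]) for q in ct[j]]);hc=(Q.max(0)+Q.min(0))/2
(e,ax,an)=cv2.fitEllipse(ct[j]);he=onpl(*e)
O=np.array([onpl(*q[0]) for q in ct[i]])
x=np.array([n[0],n[1],0]);x=-x/np.linalg.norm(x)
print("hole px",np.round(e,1),np.round(ax,1),"top-face centre",hc.round(4),he.round(4),"n",n.round(3),"slope",np.degrees(np.arccos(n[2])).round(1),"downhill yaw",np.degrees(np.arctan2(x[1],x[0])).round(1),"hole diam",np.ptp(Q,axis=0).round(4))
print("hole centre(mid)",(he-.002*n).round(4))
box=cv2.boxPoints(cv2.minAreaRect(ct[i]));W=np.array([onpl(*q) for q in box]);print(W.round(4))
l=[np.linalg.norm(W[k]-W[(k+1)%4]).round(4) for k in range(4)];print("sides",l)
v=W[1]-W[0];v2=W[2]-W[1];print("yaws",[np.degrees(np.arctan2(q[1],q[0])).round(1) for q in(v,v2)])
E
python3 mh.py w8; python3 d.py
```

```text
t 5.83 p [0.588  0.0288 0.1511] lean 39.95 psi 5.8 xroll -0.04 q6 [ 0.025  0.137 -0.684  0.054  0.049 -0.059] F [-0.35 -0.26 -0.37] w 0.0093
hole px [318.8  84.1] [33.3 34.1] top-face centre [0.5255 0.0228 0.0838] [0.5253 0.0227 0.0838] n [-0.323 -0.039  0.946] slope 19.0 downhill yaw 6.9 hole diam [0.0146 0.0158 0.0049]
hole centre(mid) [0.5259 0.0227 0.0819]
[[0.5385 0.008  0.0877]
 [0.5099 0.0073 0.0779]
 [0.5071 0.0342 0.078 ]
 [0.5351 0.0394 0.0878]]
sides [np.float64(0.0302), np.float64(0.027), np.float64(0.0302), np.float64(0.0316)]
yaws [np.float64(-178.7), np.float64(96.1)]
t 5.88 p [0.5893 0.0294 0.1527] lean 40.12 psi 5.83 xroll -0.05 q6 [ 0.026  0.136 -0.682  0.054  0.049 -0.059] F [0.58 0.14 0.07] w 0.009
```

```bash
echo 'import numpy as np
HOLE=np.array([.5257,.0230,.0825])' > hole.py; python3 d3.py 40 0 70 6 40
```

```text
t 5.88 p [0.5893 0.0294 0.1527] lean 40.12 psi 5.83 xroll -0.05 q6 [ 0.026  0.136 -0.682  0.054  0.049 -0.059] F [0.58 0.14 0.07] w 0.009
tip now [0.5757 0.028  0.1105] rel 50.2 -0.3 110.5
P [0.5792 0.0286 0.1122] [  0.3 -33.9  24.5] [ 0.12  0.11 -0.05]
```

Request:
jog_arm --jaw '[1,1,1,1,1,1,1,1]' --linear '[[0,-0.006,0.004],[0,-0.013,0.009],[0,-0.02,0.015],[0,-0.027,0.02],[0,-0.032,0.023],[0,-0.034,0.0245],[0,-0.034,0.0245],[0,-0.034,0.0245]]' --delta_rot '[[0,0,0],[0,0,0],[0,0,0],[0,0,0],[0,0,0],[0,0,0],[0,0,0],[0,0,0]]'

```text
clock: 6.55
eef_pos: [0.5786, 0.0289, 0.1119]
tool_rot: [0.629, 0.698, 0.255, 0.23]
ft_force: [0.1, 0.4, -1.0]
grip_width: 0.009
```

```bash
python3 d3.py 40 0 70 6 40; python3 mh.py w9;python3 d3.py 0 0 70 6 40
```

```text
t 6.55 p [0.5786 0.0289 0.1119] lean 40.11 psi 5.92 xroll -0.05 q6 [ 0.025  0.2   -0.757 -0.085  0.05  -0.061] F [ 0.07  0.37 -1.03] w 0.009
tip now [0.565  0.0274 0.0697] rel 39.6 0.3 69.7
P [0.5792 0.0286 0.1122] [-0.3  0.5  0.1] [0.11 0.05 0.02]
t 6.55 p [0.5786 0.0289 0.1119] lean 40.11 psi 5.92 xroll -0.05 q6 [ 0.025  0.2   -0.757 -0.085  0.05  -0.061] F [ 0.07  0.37 -1.03] w 0.009
hole px [316.4 163.4] [28.6 37.1] top-face centre [0.525  0.0226 0.0835] [0.5247 0.0226 0.0834] n [-0.325 -0.036  0.945] slope 19.1 downhill yaw 6.4 hole diam [0.0136 0.0154 0.0046]
hole centre(mid) [0.5253 0.0226 0.0815]
[[0.5391 0.0074 0.0878]
 [0.5091 0.0071 0.0775]
 [0.5062 0.0339 0.0775]
 [0.5356 0.0395 0.0879]]
sides [np.float64(0.0317), np.float64(0.0269), np.float64(0.0316), np.float64(0.0323)]
yaws [np.float64(-179.5), np.float64(96.1)]
t 6.6 p [0.5788 0.0288 0.1122] lean 40.14 psi 5.91 xroll -0.05 q6 [ 0.025  0.2   -0.757 -0.085  0.051 -0.061] F [ 0.47  0.51 -0.13] w 0.009
tip now [0.5652 0.0274 0.07  ] rel 39.8 0.2 70.0
P [0.5394 0.0244 0.1122] [ -0.3 -30.3 -25.6] [0.14 0.06 0.02]
```

View pics/w9.png

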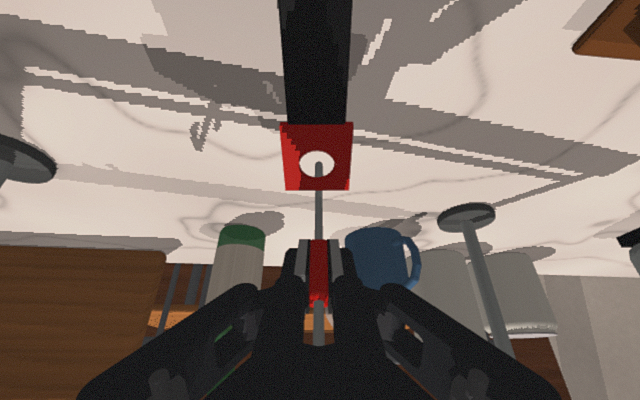

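Request:
jog_arm --jaw '[1,1,1,1,1,1,1,1]' --linear '[[0,-0.005,-0.004],[0,-0.011,-0.009],[0,-0.017,-0.014],[0,-0.023,-0.019],[0,-0.027,-0.023],[0,-0.0295,-0.025],[0,-0.0305,-0.0255],[0,-0.0305,-0.0255]]' --delta_rot '[[0,0,0],[0,0,0],[0,0,0],[0,0,0],[0,0,0],[0,0,0],[0,0,0],[0,0,0]]'

```text
clock: 7.27
eef_pos: [0.5383, 0.0244, 0.1114]
tool_rot: [0.629, 0.698, 0.254, 0.23]
ft_force: [-0.0, -0.5, -1.0]
grip_width: 0.0086
```

```bash
echo 'import numpy as np
HOLE=np.array([.5254,.0227,.082])' > hole.py; python3 d3.py 0 0 70 6 40; python3 mh.py w10;python3 d3.py 0 0 70 6 40
```

```text
t 7.27 p [0.5383 0.0244 0.1114] lean 40.06 psi 5.9 xroll -0.05 q6 [ 0.015  0.134 -0.849 -0.109  0.056 -0.068] F [-0.03 -0.46 -1.03] w 0.0086
tip now [0.5247 0.023  0.0692] rel -0.7 0.3 69.2
P [0.5391 0.0241 0.1122] [-0.4  1.1 -0.1] [ 0.06  0.07 -0.  ]
t 7.27 p [0.5383 0.0244 0.1114] lean 40.06 psi 5.9 xroll -0.05 q6 [ 0.015  0.134 -0.849 -0.109  0.056 -0.068] F [-0.03 -0.46 -1.03] w 0.0086
hole px [317.3 210.2] [18.4 29. ] top-face centre [0.5244 0.0227 0.0832] [0.5243 0.0225 0.0832] n [-0.34  -0.037  0.94 ] slope 20.0 downhill yaw 6.3 hole diam [0.0125 0.0157 0.0044]
hole centre(mid) [0.525  0.0226 0.0814]
[[0.5082 0.0078 0.0768]
 [0.5055 0.0333 0.0769]
 [0.5288 0.0372 0.0855]
 [0.5319 0.0088 0.0854]]
sides [np.float64(0.0256), np.float64(0.0252), np.float64(0.0286), np.float64(0.0252)]
yaws [np.float64(96.1), np.float64(9.4)]
t 7.32 p [0.5387 0.0244 0.1115] lean 40.08 psi 5.9 xroll -0.05 q6 [ 0.015  0.135 -0.848 -0.109  0.056 -0.068] F [ 0.17 -0.18 -1.03] w 0.0091
tip now [0.5251 0.023  0.0693] rel -0.3 0.3 69.3
P [0.5391 0.0241 0.1122] [-0.4  0.7 -0.3] [ 0.08  0.07 -0.  ]
```

View pics/w10.png

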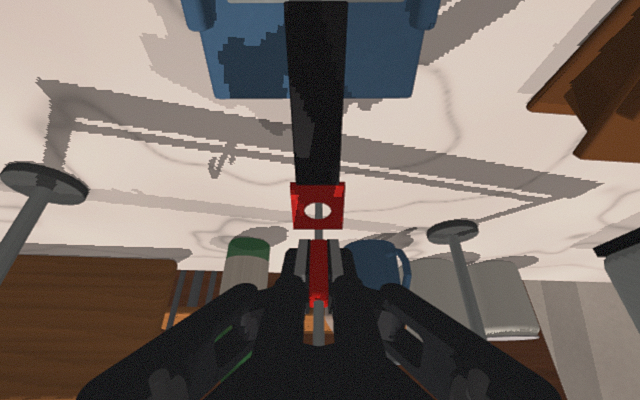

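Request:
jog_arm --jaw '[1,1,1,1,1,1,1,1]' --linear '[[0,0.0025,-0.003],[0,0.005,-0.006],[0,0.0075,-0.009],[0,0.01,-0.012],[0,0.0115,-0.014],[0,0.013,-0.0155],[0,0.013,-0.0155],[0,0.013,-0.0155]]' --delta_rot '[[0,0,0],[0,0,0],[0,0,0],[0,0,0],[0,0,0],[0,0,0],[0,0,0],[0,0,0]]'

```text
clock: 7.98
eef_pos: [0.5386, 0.0245, 0.1317]
tool_rot: [0.629, 0.698, 0.254, 0.23]
ft_force: [-0.5, -0.2, -1.1]
grip_width: 0.0088
```

```bash
python3 d3.py 0 0 90 6 40; python3 - <<'E'
from meas import *
c,p,d=look("w11");cv2.imwrite("pics/w11c.png",cv2.resize(p[130:290,240:400,::-1],None,fx=4,fy=4,interpolation=cv2.INTER_CUBIC))
p,d=bot.camera("scene");cv2.imwrite("pics/s11c.png",cv2.resize(p[130:260,225:425,::-1],None,fx=4,fy=4,interpolation=cv2.INTER_CUBIC))
st(bot.get_obs())
E
```

```text
t 7.98 p [0.5386 0.0245 0.1317] lean 40.07 psi 5.9 xroll -0.05 q6 [ 0.016  0.087 -0.821 -0.034  0.056 -0.068] F [-0.52 -0.24 -1.12] w 0.0088
tip now [0.525  0.023  0.0895] rel -0.4 0.4 89.5
P [0.5391 0.0241 0.1322] [-0.4  0.7 -0.1] [0.07 0.06 0.  ]
t 8.08 p [0.5383 0.0245 0.1312] lean 40.02 psi 5.91 xroll -0.05 q6 [ 0.016  0.087 -0.821 -0.034  0.056 -0.068] F [-0.3  -0.56 -1.24] w 0.0092
```

View pics/w11c.png

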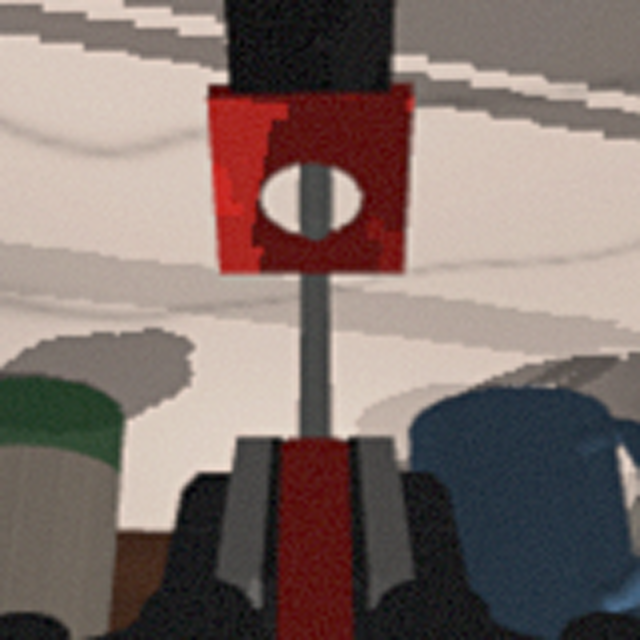

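View pics/s11c.png

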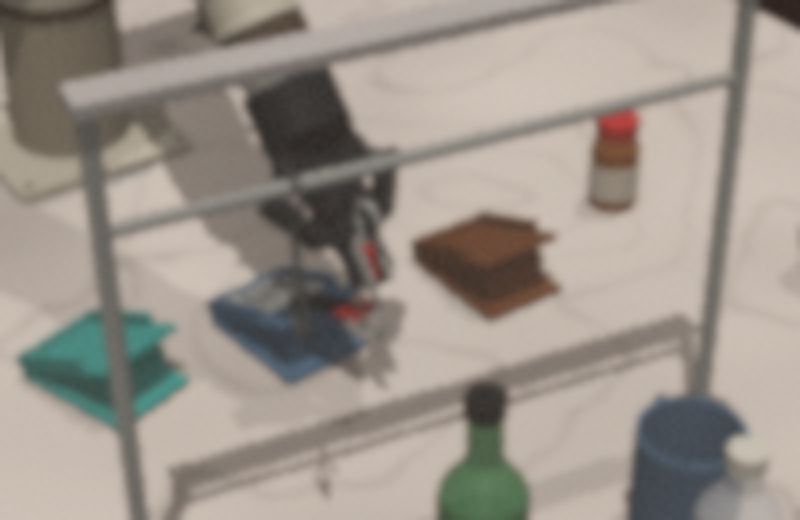

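```bash
python3 - <<'E'
from h import *
z=np.load("w11.npz");c={k:z[k] for k in("fovy","cx","cy","origin","orientation")};d=z["d"]
from workcell import bot
o=bot.get_obs();T=R.from_quat(o["tool_rot"]);f=lambda p:T.apply(p)+o["eef_pos"]
for n,p in(("tip",TIP),("tipnear",hk([-.0165,0,-.0435])),("bend",BEND)):print(n,f(p).round(4),proj(c,f(p)).round(1))
for v in range(164,206,3):
    print(v,dep(c,318.5,v,d[v,318]).round(4),z["p"][v,318], dep(c,308,v,d[v,308]).round(3))
E
```

```text
tip [0.5246 0.0231 0.089 ] [318.2 187.5]
tipnear [0.5221 0.0228 0.089 ] [318.2 185. ]
bend [0.5385 0.0245 0.0645] [318.2 167.5]
164 [0.5158 0.0223 0.0793] [90 14 19] [0.516 0.017 0.079]
167 [0.5165 0.0224 0.0808] [90 15 21] [0.518 0.017 0.08 ]
170 [0.5175 0.0225 0.0821] [90 40 36] [0.52  0.017 0.081]
173 [0.525  0.0233 0.0787] [74 75 73] [0.521 0.017 0.082]
176 [0.5237 0.0232 0.0817] [73 72 73] [ 0.642  0.024 -0.001]
179 [0.5243 0.0232 0.0834] [78 78 73] [ 0.646  0.024 -0.   ]
182 [0.5242 0.0232 0.0856] [78 76 73] [ 0.652  0.025 -0.   ]
185 [0.5235 0.0232 0.088 ] [81 79 79] [0.532 0.018 0.083]
188 [0.526  0.0234 0.0884] [73 76 74] [0.531 0.018 0.085]
191 [0.5334 0.0242 0.0858] [88 12  7] [0.533 0.018 0.087]
194 [0.5346 0.0243 0.0872] [90 26 21] [0.534 0.018 0.088]
197 [0.5352 0.0244 0.0889] [92 28 24] [0.537 0.018 0.088]
200 [0.5498 0.0259 0.0824] [71 73 73] [ 0.693  0.028 -0.001]
203 [0.5495 0.0259 0.0848] [77 76 75] [ 0.7    0.028 -0.   ]
```

Request:
jog_arm --jaw '[1,1,1,1,1,1,1,1]' --linear '[[0,0.0015,-0.002],[0,0.003,-0.004],[0,0.0045,-0.0055],[0,0.006,-0.0075],[0,0.0075,-0.009],[0,0.0085,-0.0105],[0,0.0085,-0.0105],[0,0.0085,-0.0105]]' --delta_rot '[[0,0,0],[0,0,0],[0,0,0],[0,0,0],[0,0,0],[0,0,0],[0,0,0],[0,0,0]]'

```text
clock: 8.75
eef_pos: [0.5383, 0.0245, 0.1452]
tool_rot: [0.629, 0.698, 0.254, 0.23]
ft_force: [0.3, 0.7, -0.4]
grip_width: 0.009
```

```bash
python3 d3.py 0 0 90 6 40; python3 - <<'E'
from meas import *
c,p,d=look("w12");cv2.imwrite("pics/w12c.png",cv2.resize(p[130:290,240:400,::-1],None,fx=4,fy=4,interpolation=cv2.INTER_CUBIC))
import numpy as np
for th in (27,32,38,44,50,56,62,68,74,80,84):
    t=np.radians(th);t0=np.radians(22);dx=.93*168*(np.cos(t)-np.cos(t0));dz=168*(np.sin(t)-np.sin(t0))
    l=np.radians(40);print(th,round(dx),round(dz),"tool y",round(np.cos(l)*dx+np.sin(l)*dz,1),"z",round(np.sin(l)*dx-np.cos(l)*dz,1))
E
```

```text
t 8.75 p [0.5383 0.0245 0.1452] lean 40.07 psi 5.9 xroll -0.05 q6 [ 0.016  0.057 -0.802  0.015  0.056 -0.068] F [ 0.27  0.71 -0.37] w 0.009
tip now [0.5247 0.023  0.103 ] rel -0.7 0.4 103.0
P [0.5391 0.0241 0.1322] [-0.4 -7.8 10.4] [0.07 0.06 0.  ]
27 -6 13 tool y 4.2 z -13.8
32 -12 26 tool y 7.3 z -27.9
38 -22 40 tool y 9.4 z -45.0
44 -32 54 tool y 9.7 z -62.1
50 -44 66 tool y 8.2 z -78.9
56 -57 76 tool y 5.0 z -95.4
62 -72 85 tool y 0.1 z -111.4
68 -86 93 tool y -6.5 z -126.6
74 -102 99 tool y -14.6 z -140.9
80 -118 103 tool y -24.3 z -154.2
84 -129 104 tool y -31.5 z -162.4
```

View pics/w12c.png

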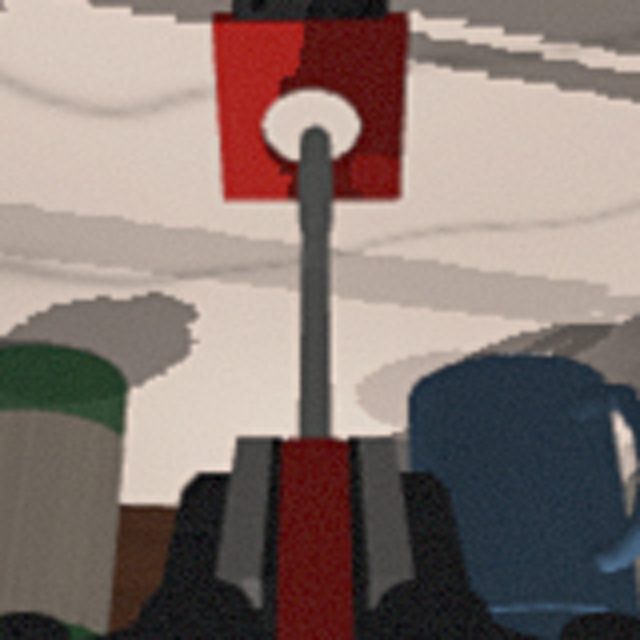

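Request:
jog_arm --jaw '[1,1,1,1,1,1,1,1]' --linear '[[0,0.002,-0.005],[0,0.004,-0.013],[0,0.006,-0.021],[0,0.0075,-0.029],[0,0.0085,-0.037],[0,0.0095,-0.046],[0,0.01,-0.055],[0,0.01,-0.062]]' --delta_rot '[[0,0,0],[0,0,0],[0,0,0],[0,0,0],[0,0,0],[0,0,0],[0,0,0],[0,0,0]]'

```text
clock: 9.47
eef_pos: [0.5054, 0.0211, 0.1993]
tool_rot: [0.629, 0.698, 0.254, 0.229]
ft_force: [-1.0, 0.4, -0.6]
grip_width: 0.0089
```

```bash
python3 - <<'E'
from meas import *
st(bot.get_obs())
c,p,d=look("w13")
E
```

```text
t 9.47 p [0.5054 0.0211 0.1993] lean 40.02 psi 5.91 xroll -0.05 q6 [ 0.007 -0.115 -0.777  0.213  0.062 -0.075] F [-0.97  0.41 -0.56] w 0.0089
```

View pics/w13.png

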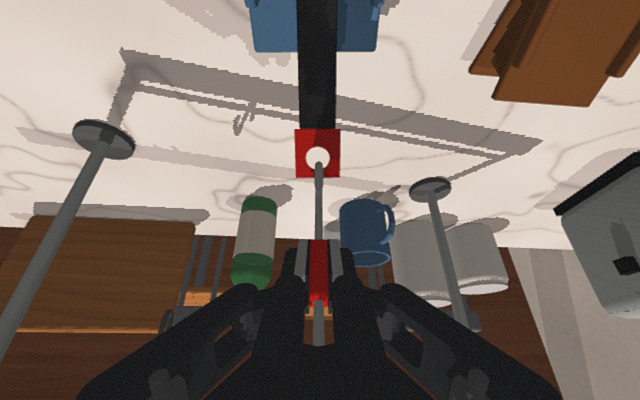

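```bash
python3 - <<'E'
from meas import *
z=np.load("w13.npz");c={k:z[k] for k in("fovy","cx","cy","origin","orientation")};d=z["d"]
cv2.imwrite("pics/w13c.png",cv2.resize(z["p"][100:260,240:400,::-1],None,fx=4,fy=4,interpolation=cv2.INTER_CUBIC))
for v in range(120,200,6): print(v,dep(c,318.5,v,d[v,318]).round(4),dep(c,305,v,d[v,305]).round(4))
p,dd=bot.camera("scene");cv2.imwrite("pics/s13c.png",cv2.resize(p[130:260,225:425,::-1],None,fx=4,fy=4,interpolation=cv2.INTER_CUBIC))
E
```

```text
120 [0.4782 0.0185 0.1174] [0.4789 0.0105 0.1176]
126 [0.4807 0.0188 0.1198] [0.4818 0.0107 0.1195]
132 [0.4833 0.019  0.1222] [0.4833 0.0109 0.1229]
138 [0.4858 0.0193 0.1247] [0.4875 0.0112 0.1238]
144 [0.4887 0.0196 0.1268] [0.4889 0.0114 0.1274]
150 [ 0.6428  0.0359 -0.001 ] [0.4913 0.0116 0.1301]
156 [ 6.546e-01  3.720e-02 -5.000e-04] [0.4955 0.0119 0.1313]
162 [0.495  0.0203 0.1357] [0.4979 0.0121 0.1341]
168 [0.4914 0.0199 0.143 ] [0.4996 0.0123 0.1375]
174 [0.4901 0.0197 0.1483] [0.5034 0.0126 0.1393]
180 [0.4907 0.0198 0.152 ] [ 0.7151  0.0225 -0.001 ]
186 [0.4909 0.0198 0.156 ] [7.303e-01 2.350e-02 1.000e-04]
192 [0.5182 0.0227 0.1428] [ 7.497e-01  2.470e-02 -7.000e-04]
198 [0.5184 0.0227 0.1474] [ 0.7707  0.026  -0.0016]
```

View pics/w13c.png

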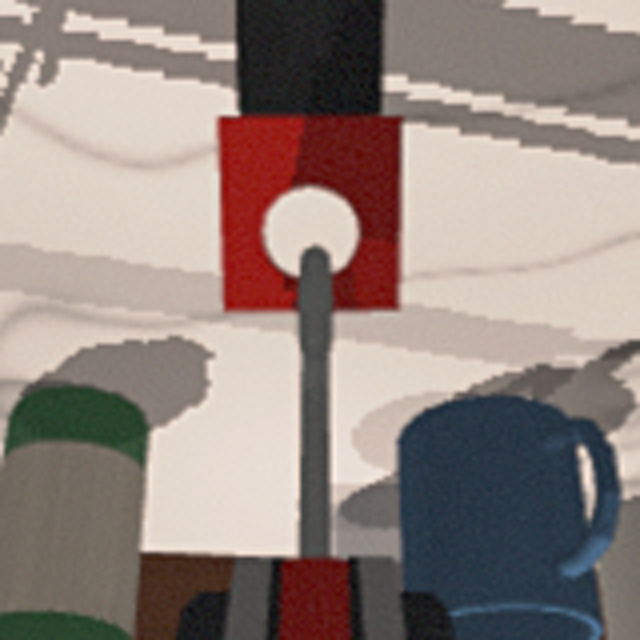

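View pics/s13c.png

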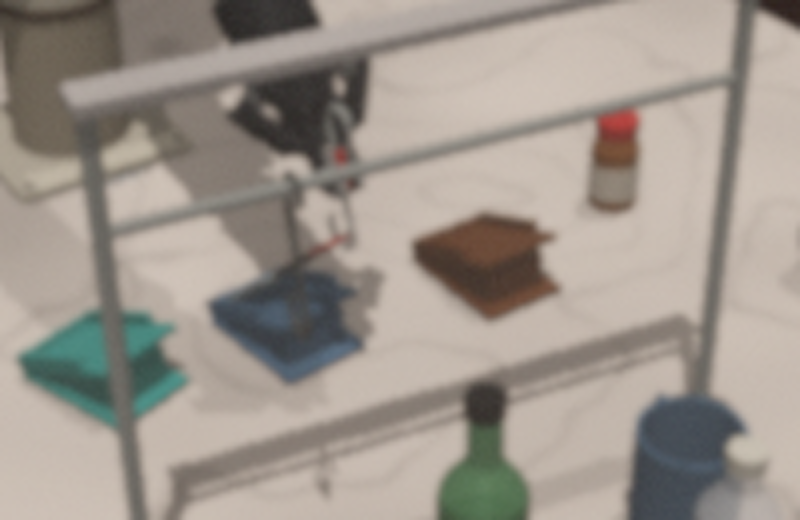

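Request:
jog_arm --jaw '[1,1,1,1,1,1,1,1]' --linear '[[0,0,-0.005],[0,-0.001,-0.014],[0,-0.0025,-0.024],[0,-0.005,-0.034],[0,-0.0075,-0.043],[0,-0.011,-0.053],[0,-0.0155,-0.063],[0,-0.02,-0.071]]' --delta_rot '[[0,0,0],[0,0,0],[0,0,0],[0,0,0],[0,0,0],[0,0,0],[0,0,0],[0,0,0]]'

```text
clock: 10.23
eef_pos: [0.445, 0.0148, 0.2412]
tool_rot: [0.629, 0.698, 0.254, 0.23]
ft_force: [0.7, 0.1, -0.8]
grip_width: 0.0091
```

Request:
jog_arm --jaw '[1,1,1,1,1,1,1,1]' --linear '[[0,-0.004,-0.008],[0,-0.009,-0.015],[0,-0.014,-0.022],[0,-0.016,-0.028],[0,-0.015,-0.036],[0,-0.01,-0.045],[0,-0.004,-0.053],[0,0.002,-0.06]]' --delta_rot '[[0,0,0],[0,0,0],[0,0,0],[0,0,0],[0,0,0],[0,0,0],[0,0,0],[0,0,0]]'

```text
clock: 10.9
eef_pos: [0.4078, 0.011, 0.2876]
tool_rot: [0.629, 0.698, 0.254, 0.229]
ft_force: [0.3, -0.1, -1.5]
grip_width: 0.0089
```

```bash
python3 - <<'E'
from meas import *
st(bot.get_obs())
c,p,d=look("w14")
p,dd=bot.camera("scene");cv2.imwrite("pics/s14c.png",cv2.resize(p[110:240,225:425,::-1],None,fx=4,fy=4,interpolation=cv2.INTER_CUBIC))
E
```

```text
t 10.9 p [0.4078 0.011  0.2876] lean 39.99 psi 5.9 xroll -0.04 q6 [-0.035 -0.46  -0.733  0.605  0.089 -0.107] F [ 0.27 -0.11 -1.54] w 0.0089
```

View pics/w14.png

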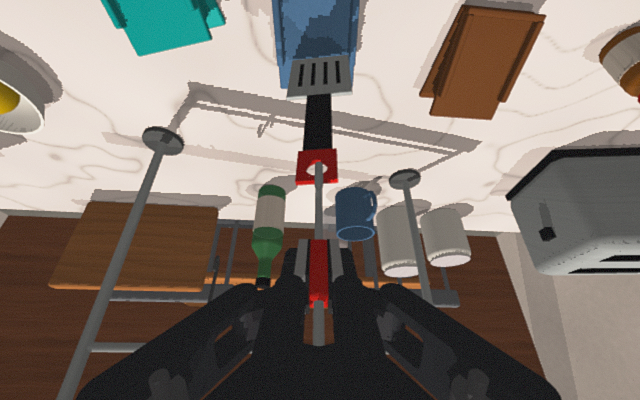

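View pics/s14c.png

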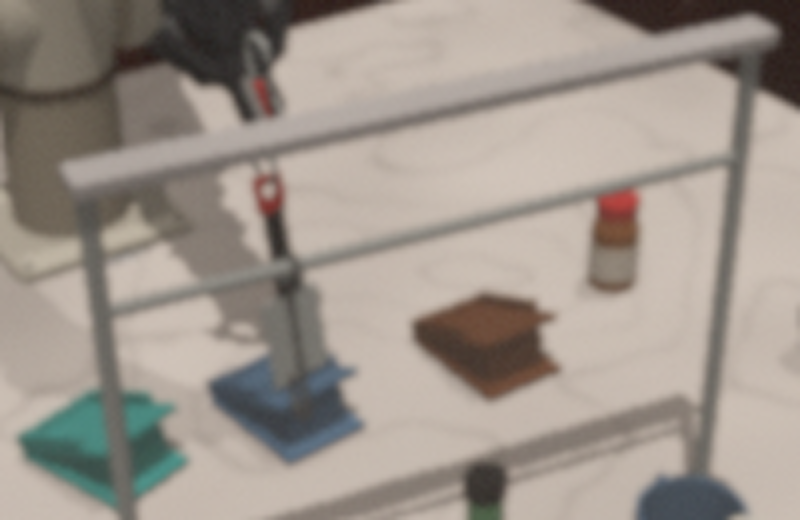

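Request:
jog_arm --jaw '[1,1,1,1,1,1,1,1]' --linear '[[0,0.003,-0.004],[0,0.007,-0.008],[0,0.012,-0.014],[0,0.017,-0.02],[0,0.021,-0.025],[0,0.024,-0.029],[0,0.026,-0.031],[0,0.026,-0.031]]' --delta_rot '[[0,0,0],[0,0,0],[0,0,0],[0,0,0],[0,0,0],[0,0,0],[0,0,0],[0,0,0]]'

```text
clock: 11.67
eef_pos: [0.4091, 0.0111, 0.3292]
tool_rot: [0.629, 0.698, 0.255, 0.23]
ft_force: [1.0, -0.9, -1.7]
grip_width: 0.0093
```

Request:
jog_arm --jaw '[1,1,1,1,1,1,1,1]' --linear '[[0,0,0],[0,0,0],[0,0,0],[0,0,0],[0,0,0],[0,0,0],[0,0,0],[0,0,0]]' --delta_rot '[[0,0,0],[0,0,0],[0,0,0],[0,0,0],[0,0,0],[0,0,0],[0,0,0],[0,0,0]]'

```text
clock: 12.33
eef_pos: [0.4086, 0.0111, 0.328]
tool_rot: [0.629, 0.698, 0.254, 0.229]
ft_force: [0.4, 0.3, -0.7]
grip_width: 0.0091
```

```bash
python3 - <<'E'
from meas import *
st(bot.get_obs())
c,p,d=look("w15")
o=bot.get_obs();T=R.from_quat(o["tool_rot"]);print("bend",(T.apply(BEND)+o["eef_pos"]).round(4))
m=redmask(p);m[225:]=0
ys,xs=np.where(m);P=np.array([dep(c,x,y,d[y,x]) for x,y in zip(xs,ys)]);P=P[P[:,2]>.1];print("red end",P.mean(0).round(4),P.min(0).round(3),P.max(0).round(3))
U=np.linalg.svd(P-P.mean(0),full_matrices=False)[2];print("normal",U[2].round(3))
p,dd=bot.camera("scene");cv2.imwrite("pics/s15c.png",cv2.resize(p[110:240,225:425,::-1],None,fx=4,fy=4,interpolation=cv2.INTER_CUBIC))
E
```

```text
t 12.33 p [0.4086 0.0111 0.328 ] lean 40.04 psi 5.91 xroll -0.05 q6 [-0.035 -0.479 -0.636  0.72   0.089 -0.107] F [ 0.43  0.32 -0.65] w 0.0091
bend [0.4089 0.0111 0.2613]
red end [0.4133 0.0103 0.2547] [ 0.265 -0.004  0.238] [0.419 0.024 0.37 ]
normal [0.79  0.261 0.554]
```

View pics/w15.png

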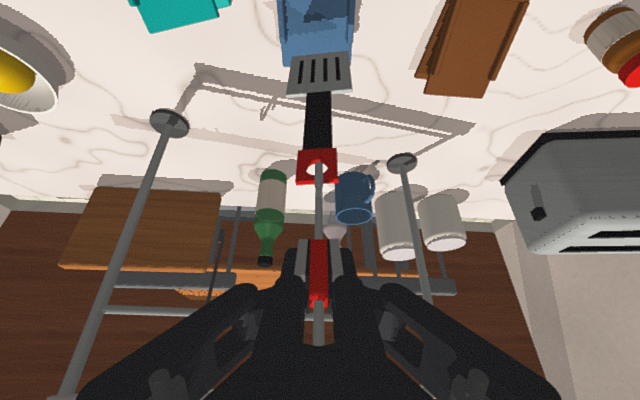

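View pics/s15c.png

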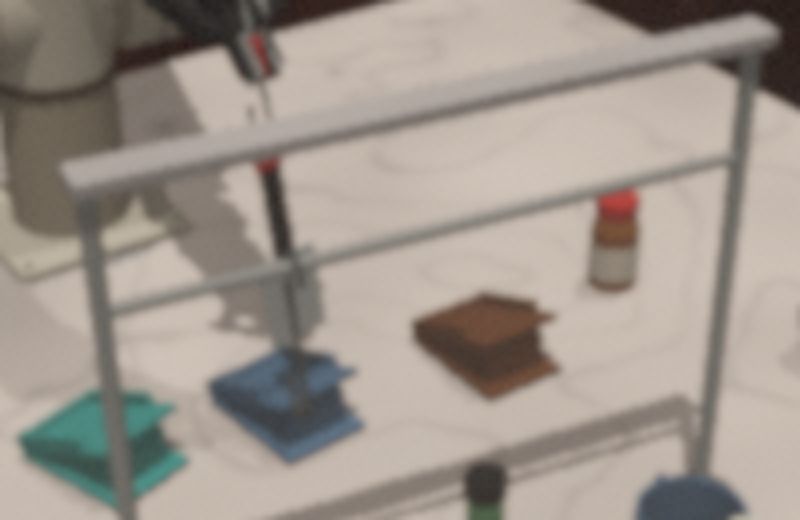

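```bash
cat > pl.py <<'E'
import sys
from meas import *
c,p,d=look(sys.argv[1]);o=bot.get_obs()
T=R.from_quat(o["tool_rot"]);b=T.apply(BEND)+o["eef_pos"];st(o)
f=K(c)
vv,uu=np.mgrid[0:260,200:440]
D=np.stack([(uu-c["cx"])/f,(vv-c["cy"])/f,np.ones_like(uu)],-1)*d[0:260,200:440,None]
P=R.from_quat(c["orientation"]).apply(D.reshape(-1,3))+c["origin"]
s=(P[:,2]<b[2]-.02)&(P[:,2]>b[2]-.18)&(np.linalg.norm(P[:,:2]-b[:2],axis=1)<.08)&(P[:,2]>.02)
P=P[s];h=T.apply([0,1,0]);h[2]=0;h/=np.linalg.norm(h);l=np.cross([0,0,1],h)
for a,bb in((20,50),(50,80),(100,140),(140,180)):
    q=P[(P[:,2]<b[2]-a/1000)&(P[:,2]>b[2]-bb/1000)]
    if len(q): print(a,bb,len(q),"along h",(np.median((q-b)@h)*1000).round(1),"lat",(np.median((q-b)@l)*1000).round(1),"z",np.median(q[:,2]).round(3))
E
python3 pl.py w16
```

```text
t 12.48 p [0.4087 0.0111 0.3281] lean 40.05 psi 5.9 xroll -0.05 q6 [-0.035 -0.479 -0.636  0.72   0.089 -0.107] F [ 0.14  0.31 -1.16] w 0.0089
20 50 724 along h 10.6 lat -0.1 z 0.228
50 80 531 along h 16.7 lat -0.1 z 0.197
100 140 1222 along h 27.5 lat 0.8 z 0.143
140 180 669 along h 34.5 lat 0.8 z 0.108
```

```bash
cat > d4.py <<'E'
import sys
from h import *
from workcell import bot
back,up=float(sys.argv[1])/1000,float(sys.argv[2])/1000
o=bot.get_obs();st(o)
P=Pg-Hh*back+np.array([0,0,up]);Rt=orient(-8.39,40.09)
e=o["eef_pos"]-Pg;print("now back",(-e@Hh*1000).round(1),"up",(e[2]*1000).round(1),"lat",(np.cross([0,0,1],Hh)@e*1000).round(1),P.round(4),*delta(o,P,Rt))
E
python3 d4.py 85 63
```

```text
t 12.48 p [0.4087 0.0111 0.3281] lean 40.05 psi 5.9 xroll -0.05 q6 [-0.035 -0.479 -0.636  0.72   0.089 -0.107] F [ 0.14  0.31 -1.16] w 0.0089
now back 272.3 up 62.9 lat -106.5 [0.6094 0.0892 0.3282] [ 56.9 159.1 133.6] [-0.03 -9.2  11.01]
```

Carrying it in two smooth calls.

Request:
jog_arm --jaw '[1,1,1,1,1,1,1,1]' --linear '[[0.001,0.003,0.0025],[0.003,0.008,0.007],[0.006,0.016,0.0135],[0.01,0.027,0.0225],[0.014,0.04,0.0335],[0.019,0.054,0.045],[0.024,0.068,0.057],[0.029,0.082,0.069]]' --delta_rot '[[0,-0.2,0.2],[0,-0.5,0.6],[0,-1,1.1],[0,-1.6,1.9],[0,-2.3,2.8],[0,-3.1,3.7],[0,-3.9,4.7],[0,-4.7,5.7]]'

```text
clock: 13.15
eef_pos: [0.5136, 0.0521, 0.3278]
tool_rot: [0.673, 0.656, 0.239, 0.245]
ft_force: [0.1, -1.0, -1.0]
grip_width: 0.0089
```

```bash
python3 d4.py 85 63
```

```text
t 13.15 p [0.5136 0.0521 0.3278] lean 40.07 psi -1.42 xroll 0.04 q6 [ 0.171 -0.225 -0.494  0.612 -0.125  0.151] F [ 0.09 -1.   -0.98] w 0.0089
now back 174.4 up 62.6 lat -50.6 [0.6094 0.0892 0.3282] [39.6 72.8 60.8] [-0.02 -4.49  5.27]
```

Request:
jog_arm --jaw '[1,1,1,1,1,1,1,1]' --linear '[[0.007,0.014,0.0115],[0.015,0.028,0.023],[0.022,0.041,0.034],[0.029,0.053,0.044],[0.034,0.062,0.052],[0.037,0.068,0.057],[0.039,0.0715,0.06],[0.0395,0.073,0.061]]' --delta_rot '[[0,-0.8,1],[0,-1.7,2],[0,-2.5,3],[0,-3.2,3.8],[0,-3.8,4.5],[0,-4.2,5],[0,-4.4,5.2],[0,-4.5,5.3]]'

```text
clock: 13.82
eef_pos: [0.6089, 0.0889, 0.3276]
tool_rot: [0.711, 0.614, 0.223, 0.259]
ft_force: [0.5, -0.6, -1.4]
grip_width: 0.0087
```

```bash
python3 pl.py w17; python3 d4.py 60 30
```

```text
t 13.87 p [0.6087 0.0886 0.3278] lean 40.02 psi -8.39 xroll -0.02 q6 [ 0.265  0.006 -0.289  0.619 -0.26   0.322] F [ 0.74 -0.13 -0.97] w 0.0087
20 50 653 along h 13.8 lat 4.8 z 0.228
50 80 469 along h 22.6 lat 9.0 z 0.197
100 140 1017 along h 38.3 lat 16.7 z 0.143
140 180 472 along h 47.9 lat 19.8 z 0.11
t 13.87 p [0.6087 0.0886 0.3278] lean 40.02 psi -8.39 xroll -0.02 q6 [ 0.265  0.006 -0.289  0.619 -0.26   0.322] F [ 0.74 -0.13 -0.97] w 0.0087
now back 85.6 up 62.6 lat -0.7 [0.6341 0.0856 0.2952] [ 0.7 -1.4 41.4] [-0.07 -0.    0.03]
```

View pics/w17.png

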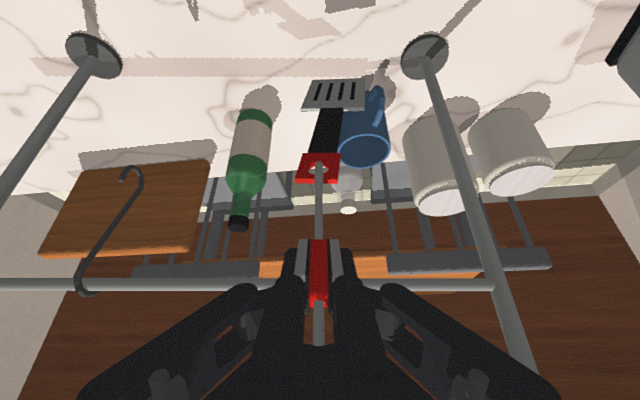

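Request:
jog_arm --jaw '[1,1,1,1,1,1,1,1]' --linear '[[0,0,0.004],[0,0,0.01],[0,0,0.018],[0,-0.001,0.026],[0.0005,-0.001,0.033],[0.0005,-0.001,0.038],[0.0005,-0.001,0.041],[0.0005,-0.001,0.041]]' --delta_rot '[[0,0,0],[0,0,0],[0,0,0],[0,0,0],[0,0,0],[0,0,0],[0,0,0],[0,0,0]]'

```text
clock: 14.53
eef_pos: [0.6338, 0.0847, 0.295]
tool_rot: [0.711, 0.614, 0.223, 0.259]
ft_force: [0.3, -0.1, -1.5]
grip_width: 0.0094
```

Request:
jog_arm --jaw '[1,1,1,1,1,1,1,1]' --linear '[[0,0,0],[0,0,0],[0,0,0],[0,0,0],[0,0,0],[0,0,0],[0,0,0],[0,0,0]]' --delta_rot '[[0,0,0],[0,0,0],[0,0,0],[0,0,0],[0,0,0],[0,0,0],[0,0,0],[0,0,0]]'

```text
clock: 15.2
eef_pos: [0.6337, 0.085, 0.2963]
tool_rot: [0.711, 0.614, 0.224, 0.259]
ft_force: [0.8, -0.4, -1.6]
grip_width: 0.0094
```

```bash
python3 pl.py w18; python3 d4.py 0 28
```

```text
t 15.25 p [0.6338 0.0849 0.2963] lean 40.06 psi -8.38 xroll -0.0 q6 [ 0.243  0.073 -0.305  0.531 -0.247  0.304] F [-0.17  0.2  -0.95] w 0.0095
20 50 684 along h 12.3 lat 3.1 z 0.196
50 80 500 along h 19.8 lat 6.1 z 0.166
100 140 1105 along h 33.0 lat 12.1 z 0.111
140 180 556 along h 41.5 lat 14.8 z 0.077
t 15.25 p [0.6338 0.0849 0.2963] lean 40.06 psi -8.38 xroll -0.0 q6 [ 0.243  0.073 -0.305  0.531 -0.247  0.304] F [-0.17  0.2  -0.95] w 0.0095
now back 60.3 up 31.1 lat -0.7 [0.6935 0.0769 0.2932] [ 0.7 44.1 41.2] [-0.03 -0.    0.01]
```

View pics/w18.png

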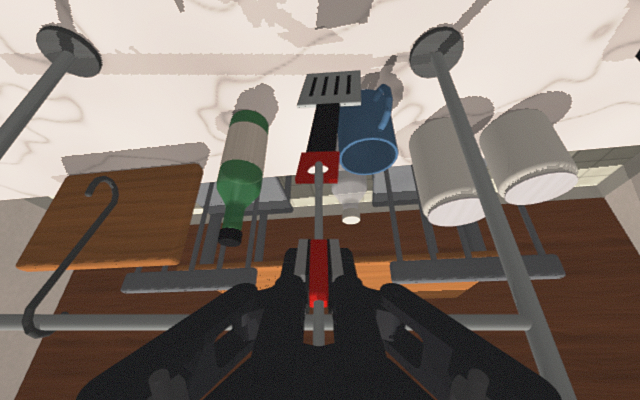

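```bash
python3 - <<'E'
from h import *
z=np.load("w18.npz");c={k:z[k] for k in("fovy","cx","cy","origin","orientation")};d=z["d"];p=z["p"]
h=cv2.cvtColor(p,cv2.COLOR_RGB2HSV);m=(h[...,0]>100)&(h[...,0]<118)&(h[...,1]>100)&(h[...,2]>50)
m[200:]=0;m[:,:300]=0;m[:,430:]=0
ys,xs=np.where(m);P=np.array([dep(c,x,y,d[y,x]) for x,y in zip(xs,ys)]);P=P[(P[:,2]>.02)&(P[:,2]<.11)]
print(len(P),P.min(0).round(3),P.max(0).round(3))
q=P[P[:,2]>.088];print("rim",q.min(0).round(3),q.max(0).round(3))
v=(P-Pg)@Hh;print("min forward of hang line",np.percentile(v,[1,5]).round(3))
E
```

```text
2848 [0.727 0.091 0.02 ] [0.838 0.17  0.096]
rim [0.757 0.092 0.088] [0.838 0.17  0.096]
min forward of hang line [0.023 0.029]
```

```bash
python3 - <<'E'
from h import *
z=np.load("w18.npz");c={k:z[k] for k in("fovy","cx","cy","origin","orientation")};d=z["d"];p=z["p"]
h=cv2.cvtColor(p,cv2.COLOR_RGB2HSV);m=(h[...,0]>45)&(h[...,0]<85)&(h[...,1]>80)
ys,xs=np.where(m);P=np.array([dep(c,x,y,d[y,x]) for x,y in zip(xs,ys)]);P=P[(P[:,2]>.0)&(P[:,2]<.22)]
print(len(P),np.percentile(P,2,axis=0).round(3),np.percentile(P,98,axis=0).round(3))
# plain hook
for u,v in((95,190),(60,250)): print(dep(c,u,v,d[v,u]).round(3))
E
```

```text
2466 [ 0.768 -0.071  0.007] [ 0.801 -0.022  0.19 ]
[ 0.88  -0.394  0.048]
[ 0.88  -0.405  0.171]
```

Request:
jog_arm --jaw '[1,1,1,1,1,1,1,1]' --linear '[[-0.003,0,0],[-0.008,0,0],[-0.015,0,0],[-0.023,0,0],[-0.03,0,0],[-0.035,0,0],[-0.038,0,0],[-0.039,0,0]]' --delta_rot '[[0,0,0],[0,0,0],[0,0,0],[0,0,0],[0,0,0],[0,0,0],[0,0,0],[0,0,0]]'

```text
clock: 15.92
eef_pos: [0.6279, 0.0454, 0.2963]
tool_rot: [0.711, 0.614, 0.224, 0.259]
ft_force: [0.6, -1.0, -2.3]
grip_width: 0.0089
```

Request:
jog_arm --jaw '[1,1,1,1,1,1,1,1]' --linear '[[0,0.003,0.003],[0,0.009,0.008],[0,0.018,0.016],[0,0.027,0.024],[0,0.035,0.031],[0,0.041,0.037],[0,0.044,0.04],[0,0.045,0.04]]' --delta_rot '[[0,0,0],[0,0,0],[0,0,0],[0,0,0],[0,0,0],[0,0,0],[0,0,0],[0,0,0]]'

```text
clock: 16.58
eef_pos: [0.6873, 0.0374, 0.2909]
tool_rot: [0.712, 0.615, 0.221, 0.257]
ft_force: [2.0, -0.5, -9.1]
grip_width: 0.009
```

```bash
python3 pl.py w19; python3 d4.py 0 0;python3 - <<'E'
from meas import *
p,dd=bot.camera("scene");cv2.imwrite("pics/s19c.png",cv2.resize(p[110:240,225:425,::-1],None,fx=4,fy=4,interpolation=cv2.INTER_CUBIC))
E
```

```text
t 16.63 p [0.6872 0.0374 0.291 ] lean 39.72 psi -8.47 xroll -0.08 q6 [ 0.127  0.163 -0.215  0.519 -0.174  0.211] F [ 4.15  0.05 -9.84] w 0.0089
20 50 601 along h 13.3 lat -2.1 z 0.191
50 80 437 along h 22.8 lat -3.4 z 0.16
100 140 941 along h 38.4 lat -4.2 z 0.106
140 180 430 along h 48.2 lat -3.6 z 0.073
t 16.63 p [0.6872 0.0374 0.291 ] lean 39.72 psi -8.47 xroll -0.08 q6 [ 0.127  0.163 -0.215  0.519 -0.174  0.211] F [ 4.15  0.05 -9.84] w 0.0089
now back 0.6 up 25.8 lat -40.0 [0.6935 0.0769 0.2652] [ 40.  -16.1  20.2] [-0.37  0.05  0.06]
```

View pics/w19.png

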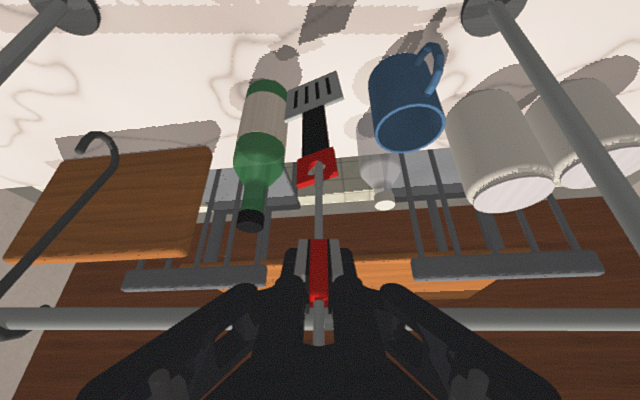

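View pics/s19c.png

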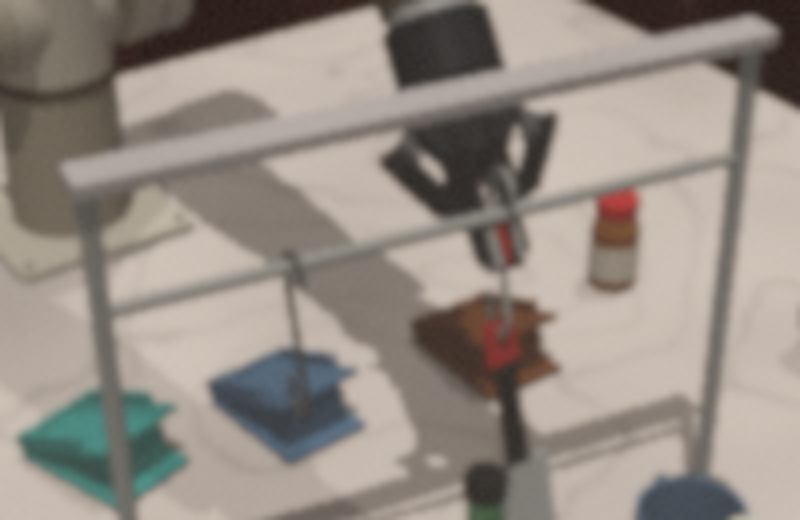

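Request:
jog_arm --jaw '[1,1,1,1,1,1,1,1]' --linear '[[0,-0.001,0.0015],[0,-0.0025,0.003],[0,-0.004,0.005],[0,-0.005,0.006],[0,-0.0055,0.007],[0,-0.006,0.007],[0,-0.006,0.007],[0,-0.006,0.007]]' --delta_rot '[[0,0,0],[0,0,0],[0,0,0],[0,0,0],[0,0,0],[0,0,0],[0,0,0],[0,0,0]]'

```text
clock: 17.35
eef_pos: [0.6878, 0.0376, 0.2861]
tool_rot: [0.711, 0.614, 0.224, 0.26]
ft_force: [-0.4, -0.1, -0.9]
grip_width: 0.0093
```

```bash
python3 pl.py w20; python3 d4.py 0 0
```

```text
t 17.4 p [0.6878 0.0376 0.286 ] lean 40.12 psi -8.37 xroll 0.01 q6 [ 0.127  0.165 -0.231  0.493 -0.175  0.211] F [-0.5   0.71 -0.69] w 0.0089
20 50 676 along h 9.6 lat 0.8 z 0.186
50 80 487 along h 17.3 lat 1.7 z 0.155
100 140 1076 along h 31.3 lat 4.7 z 0.101
140 180 544 along h 40.0 lat 5.2 z 0.067
t 17.4 p [0.6878 0.0376 0.286 ] lean 40.12 psi -8.37 xroll 0.01 q6 [ 0.127  0.165 -0.231  0.493 -0.175  0.211] F [-0.5   0.71 -0.69] w 0.0089
now back -0.0 up 20.8 lat -39.7 [0.6935 0.0769 0.2652] [ 39.7 -13.5  15.9] [ 0.03 -0.01  0.  ]
```

Request:
jog_arm --jaw '[1,1,1,1,1,1,1,1]' --linear '[[0,-0.0015,0.002],[0,-0.004,0.0045],[0,-0.0065,0.0075],[0,-0.009,0.0105],[0,-0.011,0.013],[0,-0.0125,0.0145],[0,-0.013,0.0155],[0,-0.013,0.0155]]' --delta_rot '[[0,0,0],[0,0,0],[0,0,0],[0,0,0],[0,0,0],[0,0,0],[0,0,0],[0,0,0]]'

```text
clock: 18.07
eef_pos: [0.6877, 0.0375, 0.2654]
tool_rot: [0.711, 0.614, 0.224, 0.259]
ft_force: [-0.2, 0.1, -0.7]
grip_width: 0.0092
```

```bash
python3 pl.py w21; python3 d4.py 0 0;python3 - <<'E'
from meas import *
p,dd=bot.camera("scene");cv2.imwrite("pics/s21c.png",cv2.resize(p[110:240,225:425,::-1],None,fx=4,fy=4,interpolation=cv2.INTER_CUBIC))
E
```

```text
t 18.12 p [0.6877 0.0376 0.2653] lean 40.08 psi -8.39 xroll -0.0 q6 [ 0.127  0.182 -0.267  0.441 -0.175  0.211] F [-1.12  0.26 -1.59] w 0.0088
20 50 733 along h 7.6 lat 1.5 z 0.165
50 80 534 along h 13.5 lat 2.4 z 0.135
100 140 1208 along h 23.8 lat 5.7 z 0.08
140 180 666 along h 30.7 lat 7.2 z 0.045
t 18.12 p [0.6877 0.0376 0.2653] lean 40.08 psi -8.39 xroll -0.0 q6 [ 0.127  0.182 -0.267  0.441 -0.175  0.211] F [-1.12  0.26 -1.59] w 0.0088
now back 0.1 up 0.1 lat -39.7 [0.6935 0.0769 0.2652] [39.7 -0.1  0.1] [-0.01 -0.    0.01]
```

View pics/w21.png

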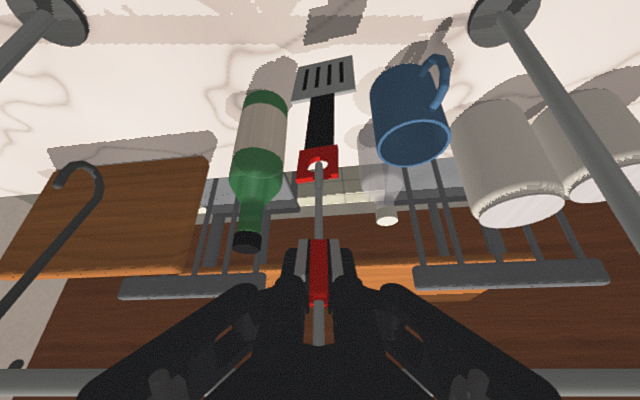

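View pics/s21c.png

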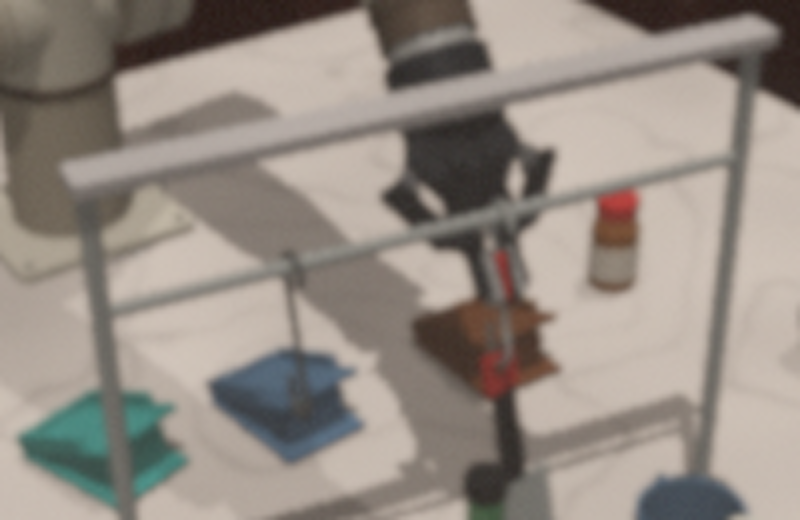

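Request:
jog_arm --jaw '[1,1,1,1,1,1,1,1]' --linear '[[0,-0.0005,0.0005],[0,-0.001,0.001],[0,-0.001,0.001],[0,-0.001,0.001],[0,-0.001,0.001],[0,-0.001,0.001],[0,-0.001,0.001],[0,-0.001,0.001]]' --delta_rot '[[0,0,0],[0,0,0],[0,0,0],[0,0,0],[0,0,0],[0,0,0],[0,0,0],[0,0,0]]'

```text
clock: 18.83
eef_pos: [0.688, 0.0376, 0.265]
tool_rot: [0.711, 0.614, 0.225, 0.26]
ft_force: [-2.9, -0.4, 5.5]
grip_width: 0.0091
```

```bash
python3 pl.py w22; python3 d4.py 0 0;python3 - <<'E'
from meas import *
p,dd=bot.camera("scene");cv2.imwrite("pics/s22c.png",cv2.resize(p[140:220,310:390,::-1],None,fx=7,fy=7,interpolation=cv2.INTER_CUBIC))
E
```

```text
t 18.88 p [0.688  0.0376 0.265 ] lean 40.19 psi -8.37 xroll 0.01 q6 [ 0.127  0.182 -0.269  0.437 -0.175  0.211] F [-3.19 -0.36  5.89] w 0.0093
20 50 837 along h 4.1 lat 2.9 z 0.165
50 80 627 along h 7.3 lat 5.7 z 0.134
100 140 1482 along h 12.6 lat 11.4 z 0.08
140 180 881 along h 16.6 lat 13.6 z 0.044
t 18.88 p [0.688  0.0376 0.265 ] lean 40.19 psi -8.37 xroll 0.01 q6 [ 0.127  0.182 -0.269  0.437 -0.175  0.211] F [-3.19 -0.36  5.89] w 0.0093
now back -0.3 up -0.2 lat -39.7 [0.6935 0.0769 0.2652] [39.7 -0.1 -0.3] [ 0.1  -0.01 -0.01]
```

View pics/s22c.png

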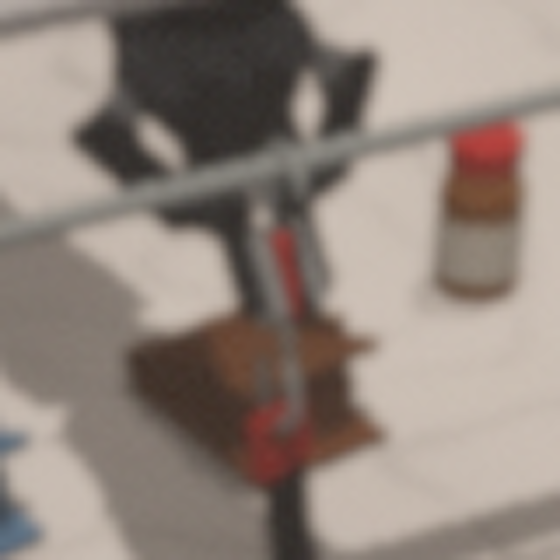

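Request:
jog_arm --jaw '[1,1,1,1,0.95,0.9,0.85,0.8]' --linear '[[0,0.0005,-0.0005],[0,0.0005,-0.0005],[0,0.0005,-0.0005],[0,0.0005,-0.0005],[0,0.0005,-0.0005],[0,0.0005,-0.0005],[0,0.0005,-0.0005],[0,0.0005,-0.0005]]' --delta_rot '[[0,0,0],[0,0,0],[0,0,0],[0,0,0],[0,0,0],[0,0,0],[0,0,0],[0,0,0]]'

```text
clock: 19.6
eef_pos: [0.6865, 0.0377, 0.2624]
tool_rot: [0.711, 0.615, 0.222, 0.258]
ft_force: [-0.9, 0.1, -0.9]
grip_width: 0.0171
```

Request:
jog_arm --jaw '[0.7,0.6,0.5,0.45,0.4,0.4,0.4,0.4]' --linear '[[0,0,0],[0,0,0],[0,0,0],[0,0,0],[0,0,0],[0,0,0],[0,0,0],[0,0,0]]' --delta_rot '[[0,0,0],[0,0,0],[0,0,0],[0,0,0],[0,0,0],[0,0,0],[0,0,0],[0,0,0]]'

```text
clock: 20.27
eef_pos: [0.6874, 0.0376, 0.2644]
tool_rot: [0.711, 0.614, 0.224, 0.259]
ft_force: [0.8, 0.0, 0.3]
grip_width: 0.0511
```

```bash
python3 pl.py w23;python3 - <<'E'
from meas import *
p,dd=bot.camera("scene");cv2.imwrite("pics/s23c.png",cv2.resize(p[110:240,225:425,::-1],None,fx=4,fy=4,interpolation=cv2.INTER_CUBIC))
E
```

```text
t 20.32 p [0.6874 0.0376 0.2644] lean 40.05 psi -8.39 xroll -0.01 q6 [ 0.127  0.182 -0.268  0.44  -0.175  0.211] F [ 0.43 -0.17  0.08] w 0.0512
20 50 863 along h 5.4 lat -5.6 z 0.164
50 80 660 along h 7.3 lat -6.5 z 0.134
100 140 1605 along h 10.3 lat -7.6 z 0.079
140 180 987 along h 12.5 lat -8.9 z 0.043
```

View pics/w23.png

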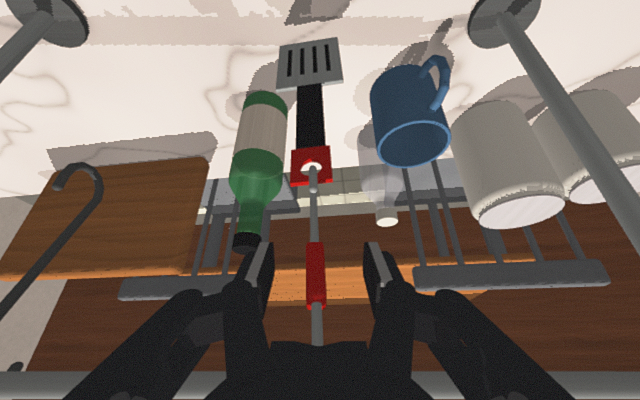

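View pics/s23c.png

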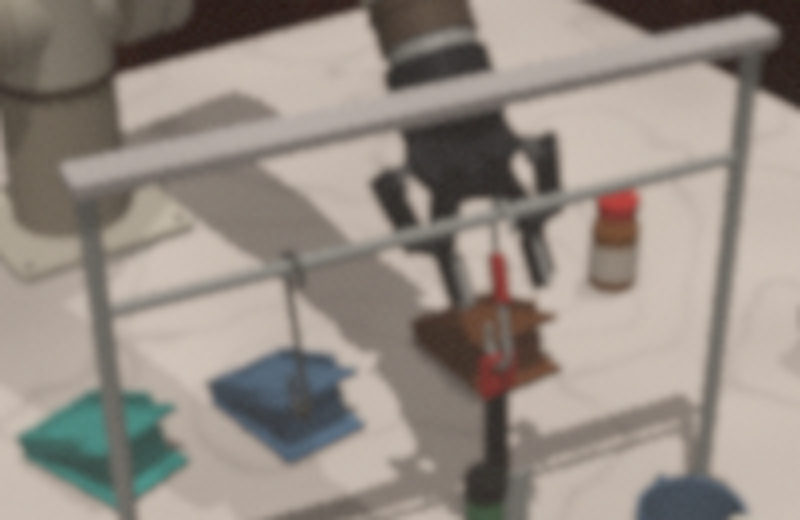

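Request:
jog_arm --jaw '[0.3,0.2,0.1,0.1,0.1,0.1,0.1,0.1]' --linear '[[0,0,0],[0,0,-0.003],[0,0,-0.01],[0,0,-0.02],[0,0,-0.035],[0,0,-0.05],[0,0,-0.065],[0,0,-0.08]]' --delta_rot '[[0,0,0],[0,0,0],[0,0,0],[0,0,0],[0,0,0],[0,0,0],[0,0,0],[0,0,0]]'

```text
clock: 21.03
eef_pos: [0.6356, 0.0452, 0.3273]
tool_rot: [0.711, 0.614, 0.224, 0.259]
ft_force: [0.1, -0.4, -0.4]
grip_width: 0.0768
```

Request:
jog_arm --jaw '[0.1,0.1,0.1,0.1,0.1,0.1,0.1,0.1]' --linear '[[0,0,-0.01],[0,0,-0.02],[0,0,-0.03],[0,0,-0.04],[0,0,-0.045],[0,0,-0.05],[0,0,-0.05],[0,0,-0.05]]' --delta_rot '[[0,0,0],[0,0,0],[0,0,0],[0,0,0],[0,0,0],[0,0,0],[0,0,0],[0,0,0]]'

```text
clock: 21.7
eef_pos: [0.6047, 0.0498, 0.3637]
tool_rot: [0.711, 0.614, 0.224, 0.259]
ft_force: [-0.5, -0.1, 0.2]
grip_width: 0.0768
```

```bash
cat > sw.py <<'E'
from meas import *
import sys
c,p,d=look(sys.argv[1]);st(bot.get_obs())
m=redmask(p)
k,l,s,cc=cv2.connectedComponentsWithStats(m)
for i in range(1,k):
    if s[i,4]>40:
        zz=np.median(d[l==i]); print(s[i],cc[i].round(1),dep(c,*cc[i],zz).round(4))
h=cv2.cvtColor(p,cv2.COLOR_RGB2HSV)
b=np.array([.6877,.0376,.1985]);L=np.cross([0,0,1],Hh)
f=K(c);vv,uu=np.mgrid[0:400,0:640]
D=np.stack([(uu-c["cx"])/f,(vv-c["cy"])/f,np.ones_like(uu)],-1)*d[...,None]
P=R.from_quat(c["orientation"]).apply(D.reshape(-1,3))+c["origin"]
P=P[(abs((P-b)@Hh)<.05)&(abs((P-b)@L)<.06)&(P[:,2]>.02)&(P[:,2]<.19)]
for a,e in((.14,.18),(.1,.14),(.06,.1),(.03,.06)):
    q=P[(P[:,2]>a)&(P[:,2]<e)]
    if len(q):print(a,e,len(q),"h",(np.median((q-b)@Hh)*1000).round(1),"lat",(np.median((q-b)@L)*1000).round(1))
E
python3 sw.py w24; python3 sw.py w25
```

```text
t 21.75 p [0.6046 0.0498 0.3633] lean 40.0 psi -8.41 xroll -0.03 q6 [ 0.18  -0.038 -0.242  0.695 -0.208  0.253] F [0.38 0.57 0.47] w 0.0772
[308 122  25  24 398] [320.7 132.9] [0.6834 0.0413 0.1896]
[315 177  10  34 273] [319.7 191.8] [0.6775 0.0408 0.2694]
0.14 0.18 501 h -6.8 lat 4.5
0.1 0.14 461 h -8.3 lat 7.3
0.06 0.1 951 h -9.7 lat 7.5
0.03 0.06 605 h -11.2 lat 9.5
t 21.8 p [0.6046 0.0498 0.3631] lean 39.98 psi -8.42 xroll -0.04 q6 [ 0.18  -0.038 -0.242  0.695 -0.208  0.253] F [-0.16  0.09 -0.24] w 0.0768
[307 123  25  24 391] [318.8 133.5] [0.6834 0.039  0.1895]
[314 178  10  33 268] [319.  192.6] [0.6772 0.04   0.2699]
0.14 0.18 502 h -6.2 lat 2.2
0.1 0.14 451 h -7.7 lat 3.5
0.06 0.1 935 h -8.9 lat 3.7
0.03 0.06 591 h -10.2 lat 6.4
```

View pics/w25.png

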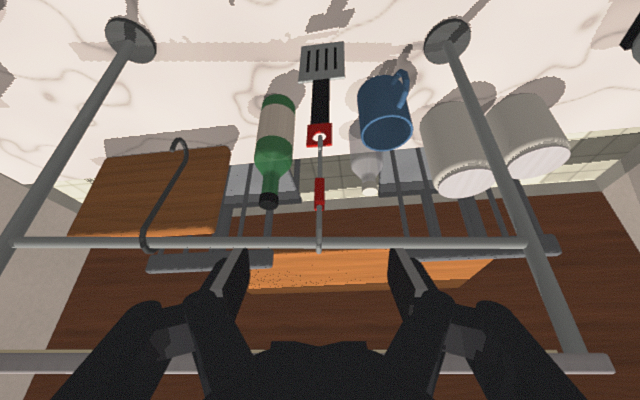

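It hangs freely with a small sway (about 3 mm in 0.05 s at the blade). I'll let it settle, keeping the arm still.

Request:
jog_arm --jaw '[0.1,0.1,0.1,0.1,0.1,0.1,0.1,0.1]' --linear '[[0,0,-0.005],[0,0,-0.01],[0,0,-0.015],[0,0,-0.02],[0,0,-0.02],[0,0,-0.02],[0,0,-0.02],[0,0,-0.02]]' --delta_rot '[[0,0,0],[0,0,0],[0,0,0],[0,0,0],[0,0,0],[0,0,0],[0,0,0],[0,0,0]]'

```text
clock: 22.47
eef_pos: [0.5919, 0.0517, 0.3789]
tool_rot: [0.711, 0.614, 0.224, 0.259]
ft_force: [0.8, -0.3, 0.2]
grip_width: 0.0769
```

Request:
jog_arm --jaw '[0.1,0.1,0.1,0.1,0.1,0.1,0.1,0.1]' --linear '[[0,0,0],[0,0,0],[0,0,0],[0,0,0],[0,0,0],[0,0,0],[0,0,0],[0,0,0]]' --delta_rot '[[0,0,0],[0,0,0],[0,0,0],[0,0,0],[0,0,0],[0,0,0],[0,0,0],[0,0,0]]'

```text
clock: 23.13
eef_pos: [0.5919, 0.0516, 0.3792]
tool_rot: [0.711, 0.614, 0.224, 0.259]
ft_force: [-0.2, -0.5, -0.1]
grip_width: 0.0771
```

Request:
jog_arm --jaw '[0.1,0.1,0.1,0.1,0.1,0.1,0.1,0.1]' --linear '[[0,0,0],[0,0,0],[0,0,0],[0,0,0],[0,0,0],[0,0,0],[0,0,0],[0,0,0]]' --delta_rot '[[0,0,0],[0,0,0],[0,0,0],[0,0,0],[0,0,0],[0,0,0],[0,0,0],[0,0,0]]'

```text
clock: 23.8
eef_pos: [0.5919, 0.0517, 0.3791]
tool_rot: [0.711, 0.614, 0.224, 0.259]
ft_force: [-0.5, 0.4, 0.4]
grip_width: 0.0771
```

Request:
jog_arm --jaw '[0.1,0.1,0.1,0.1,0.1,0.1,0.1,0.1]' --linear '[[0,0,0],[0,0,0],[0,0,0],[0,0,0],[0,0,0],[0,0,0],[0,0,0],[0,0,0]]' --delta_rot '[[0,0,0],[0,0,0],[0,0,0],[0,0,0],[0,0,0],[0,0,0],[0,0,0],[0,0,0]]'

```text
clock: 24.47
eef_pos: [0.5919, 0.0517, 0.3791]
tool_rot: [0.711, 0.614, 0.224, 0.259]
ft_force: [0.5, -0.4, 1.1]
grip_width: 0.077
```

Request:
jog_arm --jaw '[0.1,0.1,0.1,0.1,0.1,0.1,0.1,0.1]' --linear '[[0,0,0],[0,0,0],[0,0,0],[0,0,0],[0,0,0],[0,0,0],[0,0,0],[0,0,0]]' --delta_rot '[[0,0,0],[0,0,0],[0,0,0],[0,0,0],[0,0,0],[0,0,0],[0,0,0],[0,0,0]]'

```text
clock: 25.13
eef_pos: [0.5919, 0.0517, 0.3792]
tool_rot: [0.711, 0.614, 0.224, 0.259]
ft_force: [-0.3, 0.4, -0.9]
grip_width: 0.0766
```

Request:
jog_arm --jaw '[0.1,0.1,0.1,0.1,0.1,0.1,0.1,0.1]' --linear '[[0,0,0],[0,0,0],[0,0,0],[0,0,0],[0,0,0],[0,0,0],[0,0,0],[0,0,0]]' --delta_rot '[[0,0,0],[0,0,0],[0,0,0],[0,0,0],[0,0,0],[0,0,0],[0,0,0],[0,0,0]]'

```text
clock: 25.8
eef_pos: [0.5919, 0.0516, 0.3792]
tool_rot: [0.711, 0.614, 0.224, 0.259]
ft_force: [-0.0, -0.2, 0.2]
grip_width: 0.0766
```

```bash
python3 - <<'E'
from meas import *
L=np.cross([0,0,1],Hh);b=np.array([.6877,.0376,.1985]);f=200
for i in range(16):
    c,p,d=look(f"x{i}");f=K(c);vv,uu=np.mgrid[0:400,0:640]
    D=np.stack([(uu-c["cx"])/f,(vv-c["cy"])/f,np.ones_like(uu)],-1)*d[...,None]
    P=R.from_quat(c["orientation"]).apply(D.reshape(-1,3))+c["origin"]
    P=P[(abs((P-b)@Hh)<.05)&(abs((P-b)@L)<.06)]
    r=[]
    for a,e in((.14,.18),(.03,.09)):
        q=P[(P[:,2]>a)&(P[:,2]<e)];r+=[(np.mean((q-b)@Hh)*1000).round(1),(np.mean((q-b)@L)*1000).round(1)]
    print(round(bot.get_obs()["clock"],2),r)
E
```

```text
25.85 [np.float64(-1.0), np.float64(-2.6), np.float64(-0.3), np.float64(-3.2)]
25.9 [np.float64(-1.0), np.float64(-2.6), np.float64(-0.3), np.float64(-3.2)]
25.95 [np.float64(-1.0), np.float64(-2.3), np.float64(-0.4), np.float64(-2.7)]
26.0 [np.float64(-1.1), np.float64(-1.9), np.float64(-0.5), np.float64(-1.8)]
26.05 [np.float64(-1.2), np.float64(-1.0), np.float64(-0.6), np.float64(-0.7)]
26.1 [np.float64(-1.3), np.float64(-0.6), np.float64(-0.8), np.float64(0.3)]
26.15 [np.float64(-1.4), np.float64(0.5), np.float64(-0.9), np.float64(1.8)]
26.2 [np.float64(-1.5), np.float64(0.9), np.float64(-1.0), np.float64(2.9)]
26.25 [np.float64(-1.5), np.float64(1.7), np.float64(-1.2), np.float64(3.8)]
26.3 [np.float64(-1.5), np.float64(1.8), np.float64(-1.2), np.float64(4.2)]
26.35 [np.float64(-1.5), np.float64(1.8), np.float64(-1.2), np.float64(4.4)]
26.4 [np.float64(-1.6), np.float64(1.8), np.float64(-1.2), np.float64(4.1)]
26.45 [np.float64(-1.4), np.float64(1.6), np.float64(-1.2), np.float64(3.6)]
26.5 [np.float64(-1.5), np.float64(0.9), np.float64(-1.1), np.float64(2.9)]
26.55 [np.float64(-1.4), np.float64(0.7), np.float64(-1.0), np.float64(2.1)]
26.6 [np.float64(-1.4), np.float64(-0.1), np.float64(-1.0), np.float64(1.3)]
```

Sway is now about ±4 mm with a peak near 25 mm/s, well below the limits. One last check of the whole scene before handing in.

```bash
python3 - <<'E'
from meas import *
p,dd=bot.camera("scene");cv2.imwrite("pics/s30.png",p[:,:,::-1]);cv2.imwrite("pics/s30c.png",cv2.resize(p[110:260,225:425,::-1],None,fx=4,fy=4,interpolation=cv2.INTER_CUBIC))
cv2.imwrite("pics/x15c.png",cv2.resize(np.load("x15.npz")["p"][:,150:470,::-1],None,fx=1.5,fy=1.5))
z=np.load("x15.npz");c={k:z[k] for k in("fovy","cx","cy","origin","orientation")};m=redmask(z["p"])
k,l,s,cc=cv2.connectedComponentsWithStats(m)
for i in range(1,k):
    if s[i,4]>40: print(s[i],dep(c,*cc[i],np.median(z["d"][l==i])).round(4))
a=cv2.imread("pics/a_scene.png").astype(int);D=(abs(a-p[:,:,::-1]).max(2)>45)
for n,(y0,y1,x0,x1) in dict(mug=(225,275,380,405),oil=(225,295,330,360),spice=(155,185,370,390),bowl=(255,295,165,215),bare=(170,200,290,305)).items():print(n,D[y0:y1,x0:x1].mean().round(3))
E
```

```text
[306 124  23  22 330] [0.6869 0.037  0.1892]
[314 173   9  30 222] [0.6787 0.0391 0.2689]
mug 0.0
oil 0.055
spice 0.0
bowl 0.0
bare 0.062
```

View pics/s30c.png

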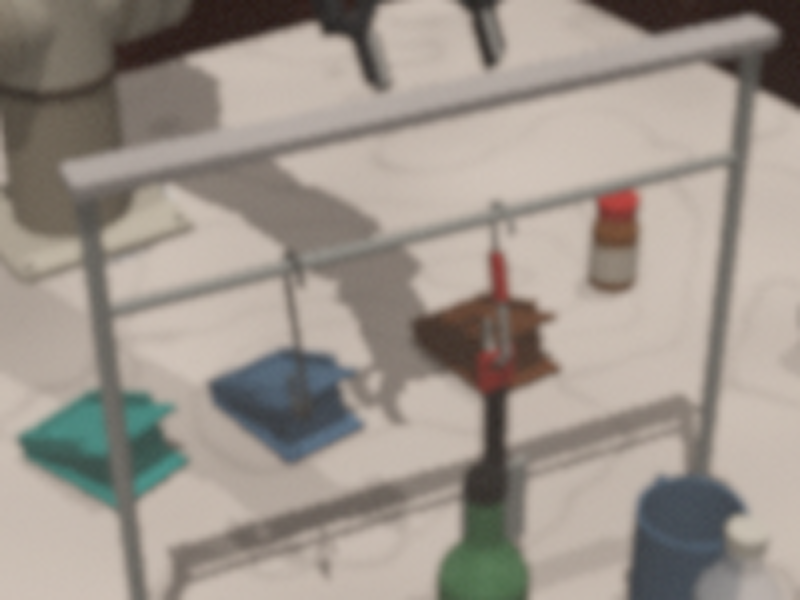

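View pics/x15c.png

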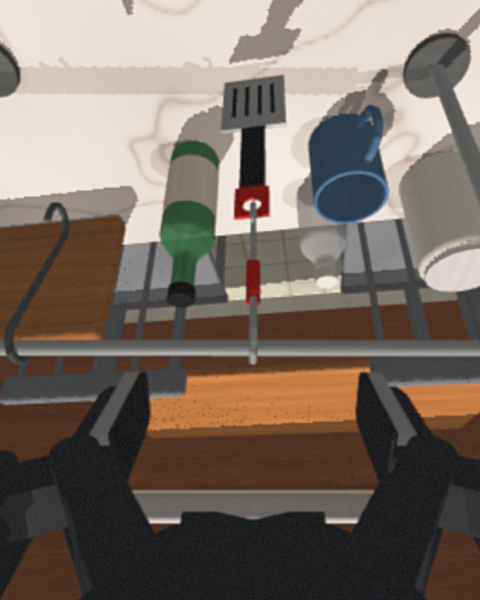

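The hook's crown is over the bar at (497,210 in the crop), with the turner plumb below it and the bystanders unmoved. The small differences at the oil bottle and bare hook come from the turner appearing or disappearing behind them.

```bash
python3 -c "
from workcell import bot
print(bot.job_done()); print(bot.get_obs()['clock'])"
```

```text
the job is handed in; nothing more can be done
None
the job is handed in; nothing more can be done
```

I took the red-sleeved hook off the rail, passed its lower end up through the turner's hole and lifted the turner off the rest by the hook alone. I then hung both on the rail, let go, backed the gripper off and handed the job in at about 27 s. I moved the hanging spot about 40 mm to the right of the hook's original place, to keep the turner away from the mug.

**Last checks:**
- **Hanging:** the hook's crown is over the bar. The turner hangs plumb to within about 2°, with the hole at about 0.19 m.
- **Sway:** about ±4 mm, with a peak of about 25 mm/s at the blade.
- **Bystanders:** the mug, spice jar and bowl show no change in the scene picture. The oil bottle and bare hook differ in 5–6 % of pixels. I put that down to the turner appearing or disappearing behind them, since both look unmoved in the picture.

**What was not clean:**
- On the way in to the rail I came in a few millimetres too high, and the gripper touched something overhead, most likely the light bar. The wrist reading was about 10 N; lowering 5 mm cleared it.
- Seating the hook pressed it on the rail with about 6 N.
- While carried, the turner leaned up to about 18°, probably held by friction; it came plumb after release.

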